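Weigh the woodblock blanks and rack them by dampness

ROBOT

A 6-joint arm with a two-finger parallel gripper is mounted at the origin on the work surface; the furniture and walls round the work are solid. World frame = base frame: x ahead of the robot, y to its left, z up, the work surface at z = 0. Lengths are in m, angles in rad, forces in N, time in s.
With the tool pointing down it reaches from about 0.275 to 0.875 m from the base axis. Payload 12.5 kg.
Tool frame: the origin (TCP) lies at the very end of the fingers, on their centre line; the grasp point (between the pads) lies behind it (grip_point_offset is the x of the grasp point in the tool frame, in m); x points along the fingers, y is the direction in which the jaws open and shut, and the axes are right-handed (so a half turn about x gives the same grasp; the last joint's range is limited). The gripper opens to 85 mm and grips with 20 to 120 N. Pads are 22 mm wide; open, the fingers measure 114 mm over their backs; the gripper's body (76 mm by 85 mm) begins 54 mm behind the grasp point. The pads swing forward as they close: fully open they stand 13 mm farther back than shut.
Start: joints at [1.096, 0.351, 1.652, -0, 1.139, -0.085], TCP at [0.209, 0.509, 0.231] pointing down, gripper open.
Joint ranges: [-2.75, 2.75], [-0.79, 2.1], [0.01, 2.65], [-1.57, 4.71], [0.07, 3.14], [-2.87, 2.87]. Speed limits (rad/s): [2.22, 2.22, 2.79, 3.14, 3.14, 3.14].

INTERFACE

Orientations are given as a rotation vector (axis times angle).
In Python, from rig import reach, move_straight, set_joints, set_gripper, wait, solve_ik, observe, grab_frame, camera_model, PlanningError, finish_job, grip_point_offset gives the robot as it stands. Calls block until the motion is done:
- reach(position, orientation): joint-space move of the TCP to a pose.
- move_straight(position, frame=None, v=0.15, threshold=None): straight line of the TCP; frame=None keeps the orientation; v is the mean speed in m/s. With threshold (N) it stops when the force on the tool has changed by that much, and returns True; else False.
- set_joints(angles): joint-space move.
- set_gripper(opening, grip_force=None): finger opening in m; grip_force is the grip in N (None keeps the last); returns when the fingers have stopped.
- wait(seconds).
- solve_ik(position, orientation): joint angles nearest the present ones, or None.
- observe(): the state.
- grab_frame(name): name is "scene" or "top" or "wrist"; returns (picture, depth): 480x640x3 uint8, red, green, blue; 480x640 float32, m along the optical axis (not along the pixel's ray), 0 where there is no reading.
- camera_model(name): a dict with "mtx" (3x3 intrinsics, pixels), "k1" (the pictures are not rectified: a ray, as slopes to the right and down, at radius r is drawn at 1 + k1 r^2 times it, then the intrinsics apply), "R" (3x3) and "t" (3): a world point X has camera coordinates R X + t. Camera axes: x right, y down, z forward; pixel columns grow to the right and rows downward; lengths in m; the calibration is good to about 2 mm. A picture is of the moment at which its call begins: read the wrist's pose just before it. camera_model takes no time and is no camera call; for the wrist camera it gives the pose at the moment of the call.
A pose or a line that the arm cannot do raises PlanningError and nothing moves.
- finish_job(): hands the job in, once; it reports no verdict.
The state is a dict: "t": time; "qpos": joint angles; "qvel": joint speeds; "tau": joint torques, N m; "tool_pos": TCP position; "tool_rot": TCP orientation; "ft_force": force on the tool from outside, world axes, zero at the start; "wrist_torque": the same for the moment, N m; "finger_gap": finger opening in m.
Only numpy, scipy, OpenCV 4.12 (cv2) and the standard library are available. Lean on these libraries where they do the work, as an engineer would, in place of code of your own. Each camera call takes 0.05 s, during which the arm holds its last target.

TASK

Weigh the woodblock blanks that stand in the wooden tray one at a time, in the order red, yellow, green, blue by grip end (some may be missing): hang each by its hand slot from the spring scale's hook, let go and let it settle until it hangs still, and read the scale. Then take it off and stand it on edge in a slot of a rack: the blue drying rack if it reads past the red line (damp), the white storage rack if it reads less (dry). Leave the hook empty and do not disturb the glass, phone, bottle and baren.

Things in the scene. Friction and masses are not known exactly. Their poses are not given: they have to be found in the camera images.
- block_red: woodblock blank with red grip end (may be absent): upright board 100 mm wide (y), 158 tall (z), 12 thick (x, face normal), same front and back; origin at centre of its bottom edge. Grip end: 60 mm wide, 108 to 158 mm up; pinch its 12 mm thickness from above, near the top. 0.1 to 0.25 kg, looks the same dry or damp.
- block_red_slot (a point): top of the red block's hand slot, mid thickness, 108 mm above its bottom; it rests on the hook. The slot goes through along the block's x, 36 mm wide, from 70 mm up to 96 mm at its sides and, as an inverted V, to 108 mm at its middle
- block_yellow: woodblock blank with yellow grip end (may be absent): upright board 100 mm wide (y), 158 tall (z), 12 thick (x, face normal), same front and back; origin at centre of its bottom edge. Grip end: 60 mm wide, 108 to 158 mm up; pinch its 12 mm thickness from above, near the top. 0.1 to 0.25 kg, looks the same dry or damp.
- block_yellow_slot (a point): top of the yellow block's hand slot, mid thickness, 108 mm above its bottom; it rests on the hook. The slot goes through along the block's x, 36 mm wide, from 70 mm up to 96 mm at its sides and, as an inverted V, to 108 mm at its middle
- block_green: woodblock blank with green grip end (may be absent): upright board 100 mm wide (y), 158 tall (z), 12 thick (x, face normal), same front and back; origin at centre of its bottom edge. Grip end: 60 mm wide, 108 to 158 mm up; pinch its 12 mm thickness from above, near the top. 0.1 to 0.25 kg, looks the same dry or damp.
- block_green_slot (a point): top of the green block's hand slot, mid thickness, 108 mm above its bottom; it rests on the hook. The slot goes through along the block's x, 36 mm wide, from 70 mm up to 96 mm at its sides and, as an inverted V, to 108 mm at its middle
- block_blue: woodblock blank with blue grip end (may be absent): upright board 100 mm wide (y), 158 tall (z), 12 thick (x, face normal), same front and back; origin at centre of its bottom edge. Grip end: 60 mm wide, 108 to 158 mm up; pinch its 12 mm thickness from above, near the top. 0.1 to 0.25 kg, looks the same dry or damp.
- block_blue_slot (a point): top of the blue block's hand slot, mid thickness, 108 mm above its bottom; it rests on the hook. The slot goes through along the block's x, 36 mm wide, from 70 mm up to 96 mm at its sides and, as an inverted V, to 108 mm at its middle
- tray: fixed wooden start tray, board 240 x 110 x 12 mm; origin at centre of underside. Four slots at x = -82.5, -27.5, 27.5, 82.5 mm, each running along y, between two pairs of dowels (16 mm apart) that rise to 64 mm above the bench. The blocks stand in them in any order, bottoms 12 mm above the bench, faces along the tray's x
- scale: spring scale, loose but 3 kg. Base plate 14 mm thick, x = -130 to 70 mm, y = -55 to 55; origin at its underside below the hook's line. Column at x = 35 mm, 252 tall; white dial plate at x = 46, y = -103 to -53, 231 high. The hook is a level 6 mm steel rod from the column along the scale's -x, its axis 200 mm above the bench when empty
- scale_hook (a joint): reading: how far the hook is pulled down, in m; 0 empty, at most 0.045. Spring 80 N/m (12.3 mm per 100 g), lightly damped: bobs for about a second. A red pointer shows it on the dial, a black line every 5 mm; the thick red line is at 0.020. Damp blocks read over 0.022, dry ones under 0.018
- hook_saddle (a point): top of the hook rod at the middle of the place where a block hangs (203 mm above the bench when empty; axes as the scale's). The rod goes on 22 mm along -x, then turns up; its free end is 34 mm from here and 11 mm higher. A collar 12 mm across stands 21 mm behind (+x). A block hangs with the rod through its hand slot, its face normal along the rod
- rack_blue: blue drying rack (for damp blocks), fixed to the bench, board 140 x 110 x 12 mm; origin at centre of underside. Two slots at x = -30 and 30 mm, running along y, each between two pairs of round-topped steel pegs (at y = -30 and 30 mm, 16 mm apart) 64 mm high. A block stands on edge in a slot on the board, 12 mm up, its face normal along the rack's x
- rack_white: white storage rack (for dry blocks), fixed to the bench, board 140 x 110 x 12 mm; origin at centre of underside. Two slots at x = -30 and 30 mm, running along y, each between two pairs of round-topped steel pegs (at y = -30 and 30 mm, 16 mm apart) 64 mm high. A block stands on edge in a slot on the board, 12 mm up, its face normal along the rack's x
- glass: tea glass, 63 mm across, 88 mm tall; leave alone; origin at centre of underside
- phone: black phone lying flat, 77 x 160 x 8 mm; leave alone; origin at centre of underside
- bottle: small brown bottle with pale cap, 46 mm across, 85 mm tall; leave alone; origin at centre of underside
- baren: round printing pad 110 mm across, 35 mm tall; leave alone; origin at centre of underside

How it is judged:
On the way, in this order (a step that is already met when the one before it is completed fails the run):
1. the red block hangs from the scale hook, let go and at rest (contact force between block_red and scale above 0.5 N and distance between block_red_slot and hook_saddle below 0.022 m and contact force between block_red and the fingers below 0.05 N and linear speed of block_red below 0.015 m/s and angular speed of block_red below 0.3 rad/s), for 0.4 s.
2. the yellow block hangs from the scale hook, let go and at rest (contact force between block_yellow and scale above 0.5 N and distance between block_yellow_slot and hook_saddle below 0.022 m and contact force between block_yellow and the fingers below 0.05 N and linear speed of block_yellow below 0.015 m/s and angular speed of block_yellow below 0.3 rad/s), for 0.4 s.
3. the green block hangs from the scale hook, let go and at rest (contact force between block_green and scale above 0.5 N and distance between block_green_slot and hook_saddle below 0.022 m and contact force between block_green and the fingers below 0.05 N and linear speed of block_green below 0.015 m/s and angular speed of block_green below 0.3 rad/s), for 0.4 s.
4. the blue block hangs from the scale hook, let go and at rest (contact force between block_blue and scale above 0.5 N and distance between block_blue_slot and hook_saddle below 0.022 m and contact force between block_blue and the fingers below 0.05 N and linear speed of block_blue below 0.015 m/s and angular speed of block_blue below 0.3 rad/s), for 0.4 s.
At the end, for the whole second after the job is handed in: Every block present stands on edge (tilt under 0.2 rad) in a slot of its rack (blue if damp, white if dry): its bottom 6 to 20 mm above the rack's underside, within 45 mm of the rack's centre in x and 40 mm in y, released and at rest; the hook reads under 4 mm (value of joint scale_hook below 0.004 m and z of block_red in the frame of rack_blue between 0.006 and 0.02 m and x of block_red in the frame of rack_blue between -0.045 and 0.045 m and y of block_red in the frame of rack_blue between -0.04 and 0.04 m and angle between each of block_red, block_yellow, block_green, block_blue's own z axis and vertical below 0.2 rad and linear speed of each of block_red, block_yellow, block_green, block_blue below 0.02 m/s and contact force between each of block_red, block_yellow, block_green, block_blue and the fingers below 0.05 N and z of block_yellow in the frame of rack_white between 0.006 and 0.02 m and x of block_yellow in the frame of rack_white between -0.045 and 0.045 m and y of block_yellow in the frame of rack_white between -0.04 and 0.04 m and z of block_green in the frame of rack_blue between 0.006 and 0.02 m and x of block_green in the frame of rack_blue between -0.045 and 0.045 m and y of block_green in the frame of rack_blue between -0.04 and 0.04 m and z of block_blue in the frame of rack_white between 0.006 and 0.02 m and x of block_blue in the frame of rack_white between -0.045 and 0.045 m and y of block_blue in the frame of rack_white between -0.04 and 0.04 m); the robot touches nothing.
It fails at once if the glass is pushed aside or knocked over (moved more than 30 mm) (distance of glass from where it was at the start of the episode above 0.03 m).
It fails at once if the phone is pushed aside or knocked over (moved more than 30 mm) (distance of phone from where it was at the start of the episode above 0.03 m).
It fails at once if the bottle is pushed aside or knocked over (moved more than 30 mm) (distance of bottle from where it was at the start of the episode above 0.03 m).
It fails at once if the baren is pushed aside or knocked over (moved more than 30 mm) (distance of baren from where it was at the start of the episode above 0.03 m).
Of block_red, block_yellow, block_green, block_blue only 3 to 4 are there at a start; the rules pass over those that are not, and their reading is None.
At some moment in a run one of scale may be knocked a few centimetres aside while the robot is not near it.
It also fails if it takes over 208 s, if anything falls off the work surface, if the arm or the gripper's body presses on something with over 40 N, if the wrist force passes 120 N, or if a joint passes its speed limit or range.

## Working session

There is one attempt and no reset: what is moved stays moved. The work goes in short steps, each a Python script; the robot and the scene stay as the last script left them, time stands still between calls to the robot, and variables do not carry over. Pictures are saved under pics/ and viewed, and the job is handed in when it is done.

```bash
ls; mkdir -p pics
python3 - <<'E'
from rig import *
import cv2
s=observe(); print(s, grip_point_offset)
for n in ["scene","top","wrist"]:
    p,d=grab_frame(n); cv2.imwrite(f"pics/{n}0.png",p[:,:,::-1]); 
    m=camera_model(n); print(n,m)
E
```

```text
pics
{'t': 0.0, 'qpos': array([ 1.09641043e+00,  3.51268526e-01,  1.65241220e+00, -1.45967642e-05,
        1.13911532e+00, -8.45947777e-02]), 'qvel': array([ 6.52653464e-05,  4.40989235e-04, -1.38700182e-03,  9.34591935e-04,
       -6.42870544e-04, -2.27130428e-04]), 'tau': array([ 1.83441662e-03, -5.06092143e+01, -2.91415644e+01, -4.73811284e-06,
        4.42932243e-03, -4.08978417e-05]), 'tool_pos': array([0.20882294, 0.50845834, 0.23074526]), 'tool_rot': array([ 0.30488286,  1.54940045, -0.3067151 ]), 'ft_force': array([-0.33625681, -0.05682258,  0.37027922]), 'wrist_torque': array([-0.00936849,  0.06098435,  0.03949123]), 'finger_gap': 0.08549705654612555} -0.0187
scene {'mtx': array([[595.52557128,   0.        , 314.1001148 ],
       [  0.        , 595.52557128, 236.98533541],
       [  0.        ,   0.        ,   1.        ]]), 'k1': -0.09454788573566889, 'R': array([[ 0.89113679, -0.45362021,  0.01019459],
       [-0.27122057, -0.55055609, -0.78951086],
       [ 0.36375078,  0.70079718, -0.61365192]]), 't': array([-0.49408122,  0.26513721,  1.1342669 ])}
top {'mtx': array([[450.26032569,   0.        , 320.26544604],
       [  0.        , 450.26032569, 243.8722474 ],
       [  0.        ,   0.        ,   1.        ]]), 'k1': -0.03800377726116917, 'R': array([[-0.01824528, -0.99983021,  0.0025821 ],
       [-0.99796746,  0.01805345, -0.06111482],
       [ 0.06105782, -0.00369191, -0.9981274 ]]), 't': array([-0.00293833,  0.53901561,  1.22215563])}
wrist {'mtx': array([[429.07053613,   0.        , 328.12589323],
       [  0.        , 429.07053613, 238.27825056],
       [  0.        ,   0.        ,   1.        ]]), 'k1': -0.04959171016807387, 'R': array([[ 3.78567326e-01,  9.25573659e-01, -4.25011485e-04],
       [ 8.78133853e-01, -3.59018853e-01,  3.16206262e-01],
       [ 2.92519599e-01, -1.20078576e-01, -9.48690371e-01]]), 't': array([-0.54985304, -0.04130996,  0.37916291])}
```

View pics/scene0.png

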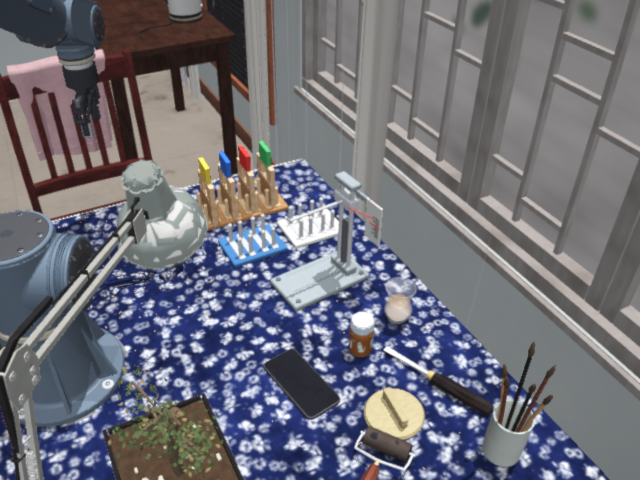

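View pics/top0.png

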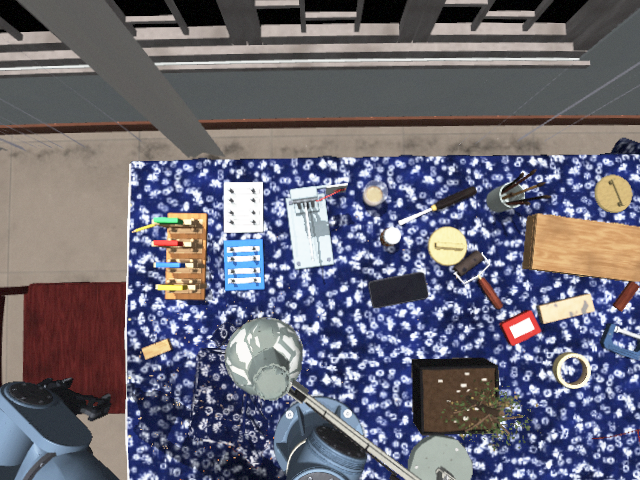

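View pics/wrist0.png

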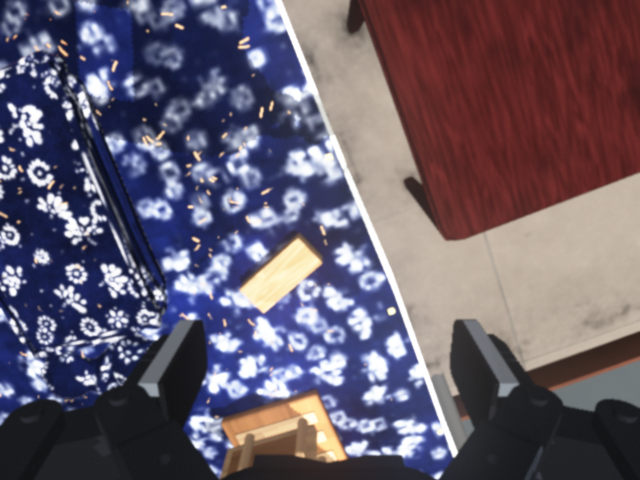

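```bash
cat > h.py <<'E'
from rig import *
import cv2, numpy as np
from scipy.spatial.transform import Rotation as R
def rays(m,uv):
    return cv2.undistortPoints(np.asarray(uv,float).reshape(-1,1,2),m["mtx"],np.array([m["k1"],0,0,0,0.])).reshape(-1,2)
def deproj(m,uv,z):
    n=rays(m,uv); z=np.asarray(z,float).reshape(-1)
    C=np.c_[n*z[:,None],z]
    return (C-m["t"])@m["R"]
def onplane(m,uv,h):
    n=rays(m,uv); d=np.c_[n,np.ones(len(n))]@m["R"]; c=-m["R"].T@m["t"]
    return c+d*((h-c[2])/d[:,2])[:,None]
def cloud(m,d):
    v,u=np.mgrid[0:480,0:640]; ok=d>0
    uv=np.c_[u[ok],v[ok]]
    P=np.full((480,640,3),np.nan); P[ok]=deproj(m,uv,d[ok]); return P
def proj(m,X):
    return cv2.projectPoints(np.asarray(X,float).reshape(-1,1,3),cv2.Rodrigues(m["R"])[0],m["t"],m["mtx"],np.array([m["k1"],0,0,0,0.]))[0].reshape(-1,2)
def save(n,p): cv2.imwrite("pics/"+n+".png",p[:,:,::-1])
def crop(n,p,x0,y0,x1,y1,s): save(n,cv2.resize(p[y0:y1,x0:x1],None,fx=s,fy=s,interpolation=cv2.INTER_CUBIC))
E
python3 - <<'E'
from h import *
p,d=grab_frame("top"); np.savez("top.npz",p=p,d=d)
crop("topc",p,125,165,365,315,3.3)
P=cloud(camera_model("top"),d)
for uv in [(170,300),(205,300),(205,213),(265,240),(225,240),(225,289),(265,289),(225,183),(262,183),(225,231),(300,267),(330,265),(310,190),(240,210)]:
    print(uv,P[uv[1],uv[0]].round(4))
p,d=grab_frame("scene"); crop("scenec",p,180,130,400,310,3.5); np.savez("scene.npz",p=p,d=d)
E
```

```text
(170, 300) [0.3913 0.4072 0.0006]
(205, 300) [0.3901 0.308  0.0066]
(205, 213) [0.6312 0.3065 0.0097]
(265, 240) [0.5535 0.1412 0.    ]
(225, 240) [0.5548 0.2511 0.0092]
(225, 289) [0.4195 0.252  0.0086]
(265, 289) [0.4174 0.1424 0.002 ]
(225, 183) [0.7146 0.2504 0.0091]
(262, 183) [0.7115 0.1462 0.0148]
(225, 231) [0.5798 0.2508 0.0101]
(300, 267) [0.4764 0.0442 0.011 ]
(330, 265) [ 4.806e-01 -3.880e-02 -4.000e-04]
(310, 190) [0.646  0.009  0.2519]
(240, 210) [0.6371 0.208  0.0141]
```

View pics/topc.png

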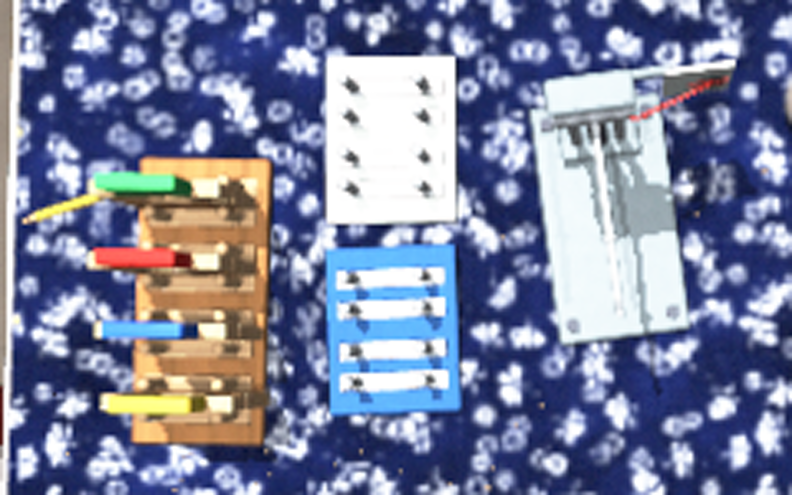

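View pics/scenec.png

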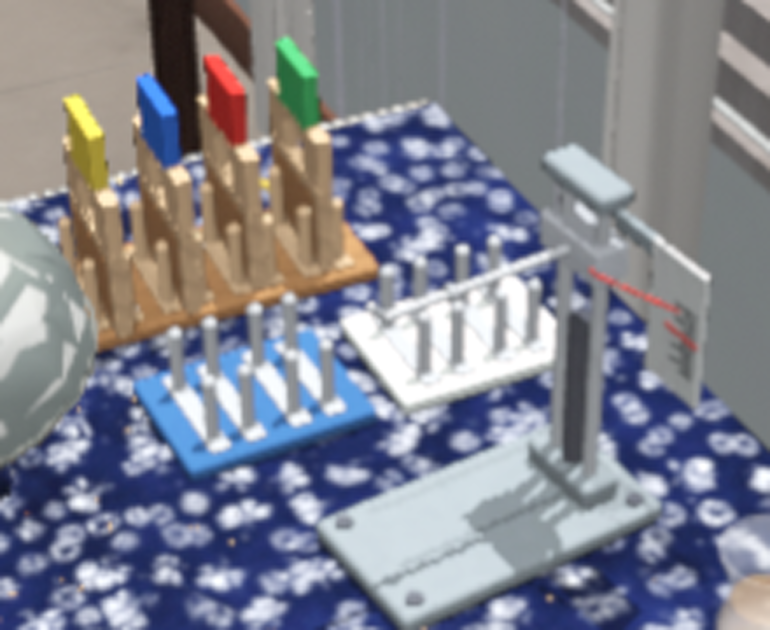

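```bash
cat > loc.py <<'E'
from h import *
def fitrect(uv_mask,m,h,cl=3):
    k=np.ones((cl,cl),np.uint8)
    msk=cv2.morphologyEx(uv_mask.astype(np.uint8),cv2.MORPH_CLOSE,np.ones((9,9),np.uint8))
    msk=cv2.morphologyEx(msk,cv2.MORPH_OPEN,k)
    n,l,s,c=cv2.connectedComponentsWithStats(msk); i=1+np.argmax(s[1:,4])
    cs,_=cv2.findContours((l==i).astype(np.uint8),cv2.RETR_EXTERNAL,cv2.CHAIN_APPROX_NONE)
    q=max(cs,key=len).reshape(-1,2)
    W=onplane(m,q,h)[:,:2]*1000
    (cx,cy),(w,hh),a=cv2.minAreaRect(W.astype(np.float32))
    return (cx,cy),(w,hh),a
E
python3 - <<'E'
from loc import *
f=np.load("top.npz"); p=f["p"].astype(int); d=f["d"]; m=camera_model("top"); P=cloud(m,d)
r,g,b=p[...,0],p[...,1],p[...,2]; Z=P[...,2]; X=P[...,0];Y=P[...,1]
reg=lambda x0,x1,y0,y1:(X>x0)&(X<x1)&(Y>y0)&(Y<y1)
top=(Z>0.155)&(Z<0.18)
hsv=cv2.cvtColor(f["p"],cv2.COLOR_RGB2HSV)
for n,x0 in [("yellow",.42),("blue",.48),("red",.54),("green",.60)]:
    s=reg(x0-.04,x0+.04,.28,.48)&top
    print(n,s.sum(),P[s].mean(0).round(4),np.percentile(P[s],[2,98],axis=0).round(4).tolist())
s=reg(.40,.58,.12,.28)&(Z<.03)&(hsv[...,0]>95)&(hsv[...,0]<115)&(b>150)&(g>90); print("blue",s.sum(),fitrect(s,m,.012))
s=reg(.56,.73,.13,.265)&(Z<.03)&(hsv[...,1]<40)&(b>130); print("white",s.sum(),fitrect(s,m,.012))
s=reg(.46,.70,-.06,.08)&(Z<.03)&(Z>.005)&(hsv[...,1]<60)&(g>90); print("base",s.sum(),fitrect(s,m,.014))
s=reg(.46,.70,-.06,.08)&(Z>.18)&(Z<.215); print("hook",s.sum(),P[s].min(0),P[s].max(0)); 
q=P[s]; 
for lo in np.arange(.48,.64,.01):
    t=q[(q[:,0]>lo)&(q[:,0]<lo+.01)]; 
    if len(t): print(lo.round(2),len(t),t.mean(0).round(4))
s=reg(.38,.66,.28,.42)&(Z<.03)&(Z>.004)&(hsv[...,0]<20)&(r>90); print("tray",fitrect(s,m,.012))
E
```

```text
yellow 129 [0.4321 0.3502 0.1693] [[0.4269, 0.3236, 0.1563], [0.4373, 0.38, 0.1738]]
blue 126 [0.4875 0.3558 0.1694] [[0.4823, 0.3285, 0.1607], [0.4927, 0.3848, 0.1738]]
red 126 [0.5407 0.3608 0.1693] [[0.5354, 0.3344, 0.1588], [0.5459, 0.3896, 0.1736]]
green 135 [0.5955 0.3599 0.1673] [[0.5901, 0.3339, 0.1556], [0.6015, 0.3902, 0.173]]
blue 2094 ((489.27490234375, 198.57131958007812), (175.4017333984375, 158.7241973876953), 0.6664998531341553)
white 1952 ((642.400634765625, 195.59324645996094), (166.4529571533203, 127.74756622314453), 0.4827170968055725)
base 2326 ((575.881103515625, 15.929130554199219), (201.87181091308594, 112.82209777832031), 5.521245002746582)
hook 305 [ 0.48987904 -0.05956308  0.18062694] [0.6602348  0.05205933 0.21482948]
0.48 2 [0.4899 0.0066 0.2121]
0.49 9 [0.4967 0.0072 0.2087]
0.5 11 [0.5051 0.0079 0.2009]
0.51 10 [0.5152 0.0094 0.2018]
0.52 11 [0.5242 0.0101 0.2025]
0.53 13 [0.5354 0.0118 0.2017]
0.54 15 [0.5449 0.0118 0.2039]
0.55 12 [0.5547 0.0138 0.2018]
0.56 9 [0.5647 0.0152 0.2029]
0.57 13 [0.5747 0.0159 0.202 ]
0.58 9 [0.5858 0.0172 0.2016]
0.59 10 [0.5944 0.0184 0.2018]
0.6 10 [0.6047 0.0196 0.2025]
0.61 12 [0.6143 0.0205 0.2024]
0.62 48 [0.6273 0.0324 0.2046]
0.63 55 [0.6324 0.0087 0.2076]
0.64 10 [ 0.6449 -0.0383  0.2014]
tray ((513.0511474609375, 359.47357177734375), (114.30846405029297, 238.0396728515625), 89.09549713134766)
```

Run:
```python
from loc import *
f=np.load("top.npz"); p=f["p"].astype(int); d=f["d"]; m=camera_model("top"); P=cloud(m,d)
r,g,b=p[...,0],p[...,1],p[...,2]; Z=P[...,2]; X=P[...,0];Y=P[...,1]
reg=lambda x0,x1,y0,y1:(X>x0)&(X<x1)&(Y>y0)&(Y<y1)
s=reg(.40,.72,.12,.27)&(Z>.045)&(Z<.08)
n,l,st,c=cv2.connectedComponentsWithStats(s.astype(np.uint8),connectivity=8)
for i in range(1,n): print(st[i,4],P[l==i].mean(0).round(4))
# rack boards: points on board, height window
for nm,x0,x1,hh in [("blue",.405,.57,1),("white",.565,.73,0)]:
    s=reg(x0,x1,.12,.27)&(Z>.0085)&(Z<.03)
    s&= (hsv:=cv2.cvtColor(f["p"],cv2.COLOR_RGB2HSV))[...,1]<60 if not hh else ((g>100)&(b>170))
    msk=s.astype(np.uint8); cv2.imwrite(f"pics/m{nm}.png",msk*255)
    n,l,st,c=cv2.connectedComponentsWithStats(cv2.morphologyEx(msk,cv2.MORPH_OPEN,np.ones((3,3),np.uint8))); i=1+np.argmax(st[1:,4])
    print(nm,st[i],fitrect(l==i,m,.012))
print([ (P[v,u]).round(4) for u,v in [(163,221)]])
crop("racks",f["p"],215,170,275,300,6)
```

```text
15 [0.6897 0.2287 0.0577]
17 [0.6895 0.1692 0.0587]
16 [0.6638 0.2297 0.0595]
14 [0.6637 0.169  0.06  ]
16 [0.6301 0.2293 0.0581]
15 [0.6297 0.1694 0.0597]
16 [0.6041 0.2295 0.0594]
15 [0.6045 0.1691 0.0595]
14 [0.5291 0.2297 0.0585]
13 [0.5308 0.1699 0.0604]
13 [0.5052 0.1692 0.0613]
13 [0.5034 0.2287 0.0607]
16 [0.4699 0.2279 0.059 ]
14 [0.471  0.1681 0.059 ]
17 [0.4437 0.2277 0.0592]
14 [0.4451 0.1677 0.0601]
blue [ 224  239   41   52 1566] ((486.976318359375, 199.80648803710938), (139.03945922851562, 108.49649047851562), 1.7529789209365845)
white [ 224  182   39   50 1474] ((647.3826293945312, 200.11997985839844), (106.0501937866211, 137.3059844970703), 89.47350311279297)
[array([0.5923, 0.3694, 0.167 ])]
```

Run:
```python
from loc import *
f=np.load("top.npz"); p=f["p"]; d=f["d"]; m=camera_model("top"); P=cloud(m,d)
print("lamp"); 
s=(P[...,0]>.1)&(P[...,0]<.4)&(P[...,1]>0)&(P[...,1]<.3)&(P[...,2]>.1); s[:, :220]=0
for z in np.arange(.1,.7,.05):
    q=P[s&(P[...,2]>z)&(P[...,2]<z+.05)]
    if len(q)>5: print(z.round(2),len(q),np.percentile(q,[1,99],axis=0)[:,:2].round(3).tolist())
print(R.from_rotvec(observe()["tool_rot"]).as_matrix().round(3))
g=f["d"]
hs=cv2.cvtColor(p,cv2.COLOR_RGB2HSV)
for n,x0 in [("yellow",.432),("blue",.4875),("red",.5407),("green",.5955)]:
    s=(abs(P[...,0]-x0)<.02)&(P[...,1]>.28)&(P[...,1]<.46)&(P[...,2]>.166)&(P[...,2]<.18)
    q=P[s]; c=q.mean(0); a=np.polyfit(q[:,1]-c[1],q[:,0],1)
    print(n,len(q),c.round(4),"yaw",-a[0].round(4),(q[:,1].min()+q[:,1].max())/2, np.ptp(q[:,0]))
# trial IK
def ori(yaw):
    c,s=np.cos(yaw),np.sin(yaw)
    # tool x=-z; tool y=+-(c,s,0)
    out=[]
    for sg in (1,-1):
        y=sg*np.array([c,s,0]); x=np.array([0,0,-1.]); out.append(R.from_matrix(np.c_[x,y,np.cross(x,y)]).as_rotvec())
    return out
for pos,yaw in [((.43,.35,.32),0),((.43,.35,.14),0),((.6,.36,.32),0),((.457,.2,.32),0),((.457,.2,.14),0),((.677,.2,.14),0),((.677,.2,.32),0),((.52,.01,.22),.11),((.42,0,.25),.11)]:
    for o in ori(yaw):
        q=solve_ik(pos,o); print(pos,None if q is None else np.round(q,2))
```

```text
lamp
0.15 380 [[0.225, 0.036], [0.358, 0.215]]
0.2 2156 [[0.186, 0.018], [0.351, 0.206]]
0.25 1745 [[0.102, 0.002], [0.318, 0.176]]
0.3 1151 [[0.203, 0.047], [0.285, 0.135]]
0.35 227 [[0.225, 0.079], [0.264, 0.113]]
[[-0.     0.38   0.925]
 [-0.     0.925 -0.38 ]
 [-1.    -0.    -0.   ]]
yellow 120 [0.4322 0.3518 0.17  ] yaw -0.0076 0.35209524588190705 0.010482749662081736
blue 119 [0.4875 0.3569 0.1699] yaw -0.0186 0.35700625296609545 0.010634105224102908
red 116 [0.5409 0.3618 0.17  ] yaw -0.0158 0.3624345193945946 0.010840462098803738
green 103 [0.5963 0.3614 0.1696] yaw 0.0102 0.3630331361780455 0.01062604413988355
(0.43, 0.35, 0.32) [ 0.6   0.28  1.52 -0.    1.34  0.6 ]
(0.43, 0.35, 0.32) [ 0.6   0.28  1.52  0.    1.34 -2.54]
(0.43, 0.35, 0.14) [ 0.6   0.47  1.72 -0.    0.95  0.6 ]
(0.43, 0.35, 0.14) [ 0.6   0.47  1.72 -0.    0.95 -2.54]
(0.6, 0.36, 0.32) [ 0.47  0.58  1.09 -0.    1.48  0.47]
(0.6, 0.36, 0.32) [ 0.47  0.58  1.09  0.    1.48 -2.67]
(0.457, 0.2, 0.32) [ 0.32  0.17  1.66 -0.    1.31  0.32]
(0.457, 0.2, 0.32) [ 0.32  0.17  1.66  0.    1.31 -2.82]
(0.457, 0.2, 0.14) [ 0.32  0.38  1.87 -0.    0.89  0.32]
(0.457, 0.2, 0.14) [ 0.32  0.38  1.87  0.    0.89 -2.82]
(0.677, 0.2, 0.14) [ 0.22  0.72  1.27 -0.    1.14  0.22]
(0.677, 0.2, 0.14) None
(0.677, 0.2, 0.32) [ 0.22  0.59  1.07 -0.    1.48  0.22]
(0.677, 0.2, 0.32) None
(0.52, 0.01, 0.22) [-0.07  0.31  1.74  0.    1.09 -0.18]
(0.52, 0.01, 0.22) None
(0.42, 0, 0.25) [-0.11  0.09  1.94  0.    1.11 -0.22]
(0.42, 0, 0.25) None
```

```bash
cat > ops.py <<'E'
from loc import *
UP=.345
def ori(yaw):
    y=np.array([np.cos(yaw),np.sin(yaw),0]); x=np.array([0,0,-1.])
    return R.from_matrix(np.c_[x,y,np.cross(x,y)]).as_rotvec()
def tp(): return observe()["tool_pos"]
def fz(n=4):
    v=[]
    for _ in range(n): wait(.05); v.append(observe()["ft_force"][2])
    return np.mean(v)
def hook():
    p,d=grab_frame("top"); P=cloud(camera_model("top"),d); X,Y,Z=P[...,0],P[...,1],P[...,2]
    s=(X>.40)&(X<.63)&(abs(Y)<.12)&(Z>.192)&(Z<.22); q=P[s]
    # largest thin line: RANSAC via cv2.fitLine w/ robust
    l=cv2.fitLine(q[:,:2].astype(np.float32),cv2.DIST_WELSCH,0.003,1e-4,1e-4).ravel()
    u=l[:2]*np.sign(l[0]); n=np.array([-u[1],u[0]]); r=(q[:,:2]-l[2:])@n
    k=abs(r)<.006; t=(q[k][:,:2]-l[2:])@u
    tip=l[2:]+u*np.sort(t)[1]
    S=tip+u*.034
    print("hook n",k.sum(),"/",len(q),"tip",tip.round(4),"saddle",S.round(4),"yaw",np.arctan2(u[1],u[0]).round(4),"zmed",np.median(q[k][:,2]).round(4))
    return S,u,np.arctan2(u[1],u[0]),p
def btop(x,y,z,tol=.012,name="top"):
    "top face centre of a block near x,y with top height about z"
    p,d=grab_frame(name); P=cloud(camera_model(name),d)
    s=(np.hypot(P[...,0]-x,P[...,1]-y)<.06)&(abs(P[...,0]-x)<.025)&(abs(P[...,2]-z)<tol)
    q=P[s]; zt=np.percentile(q[:,2],90); q=q[q[:,2]>zt-.005]
    c=q.mean(0); a=np.polyfit(q[:,1]-c[1],q[:,0],1)
    ym=(np.percentile(q[:,1],1)+np.percentile(q[:,1],99))/2
    print("btop n",len(q),"c",c.round(4),"ymid",round(ym,4),"yaw",round(-a[0],4),"ztop",np.median(q[:,2]).round(4),"yspan",np.ptp(q[:,1]).round(3))
    return c[0],ym,-a[0],np.median(q[:,2]),p
E
python3 - <<'E'
from ops import *
hook()
set_gripper(.042,40)
o=ori(-.012)
move_straight([.5409-.0,.3620,.30],o,v=.3)
print(tp()); f0=fz()
move_straight([.5409,.3620,.1395],v=.12)
print(tp(),observe()["t"])
p,d=grab_frame("scene"); crop("s1",p,160,40,400,260,3)
p,d=grab_frame("wrist"); save("w1",p)
np.save("f0.npy",f0); print(f0)
E
```

```text
hook n 167 / 195 tip [0.4902 0.0054] saddle [0.5239 0.0099] yaw 0.1347 zmed 0.2021
[0.53997687 0.36245944 0.29982871]
[0.54123547 0.36219432 0.14029645] 3.8667
-0.3243498726684545
```

View pics/s1.png

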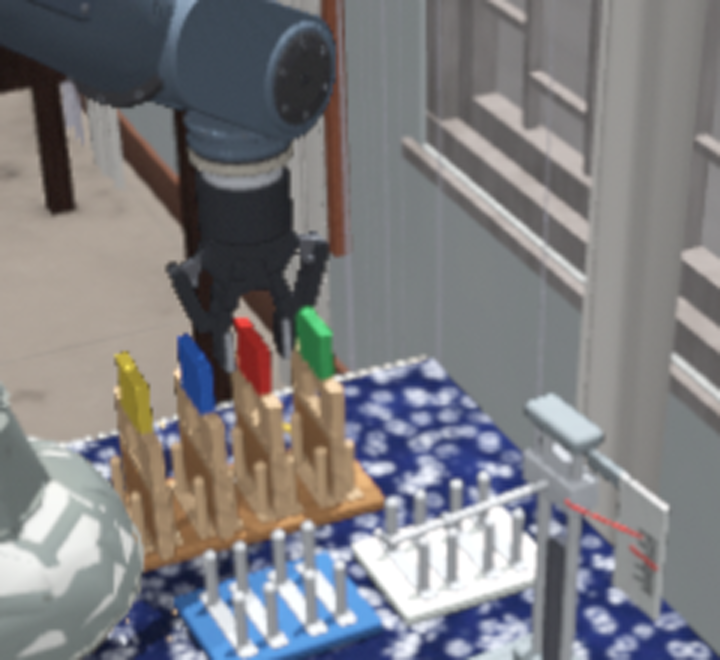

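View pics/w1.png

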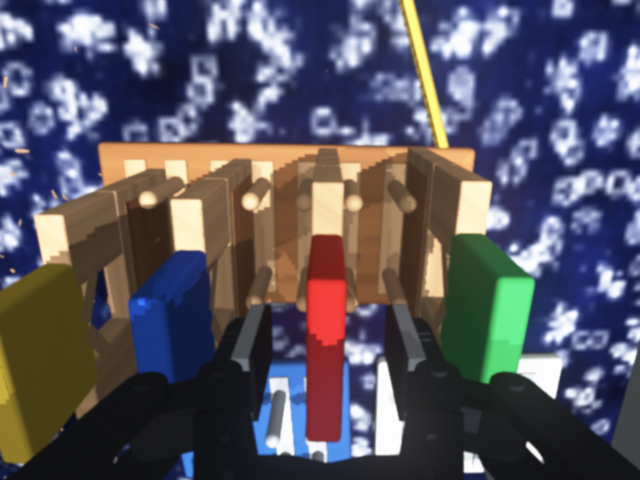

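```bash
sed -i 's/(X<.63)/(X<.605)/' ops.py
cat >> ops.py <<'E'
def lift_to_pre(f0):
    set_gripper(0,40); print("gap",observe()["finger_gap"])
    x,y,_=tp(); z0=tp()[2]
    move_straight([x,y,UP],v=.25)
    w=f0-fz(5); print("weight est N",w,"-> reading mm",w/80*1000)
    return w
def to_pre(S,u,yaw):
    c=S-u*.07
    move_straight([*c,UP],ori(yaw),v=.3)
    move_straight([*c,.2415],v=.2)
def hang(S,u,w):
    move_straight([*S,.2415],v=.08)
    # slot top = tcp-.0193 ; contact at tcp .2223
    zeq=.2223-min(max(w/80,.009),.033)
    move_straight([*S,zeq+.002],v=.05)
E
python3 - <<'E'
from ops import *
f0=float(np.load("f0.npy"))
w=lift_to_pre(f0); np.save("w.npy",w)
S,u,yaw,p=hook()
to_pre(S,u,yaw); print(tp(),observe()["t"])
p,d=grab_frame("scene"); crop("s2",p,220,80,420,260,3.5)
crop("t2",grab_frame("top")[0],250,160,370,290,4.5)
E
```

```text
gap 0.011043552318286246
weight est N 1.8554230099769353 -> reading mm 23.19278762471169
hook n 130 / 130 tip [0.49   0.0064] saddle [0.5238 0.0102] yaw 0.1136 zmed 0.2026
[0.45482826 0.00261939 0.24236096] 7.6667
```

View pics/s2.png

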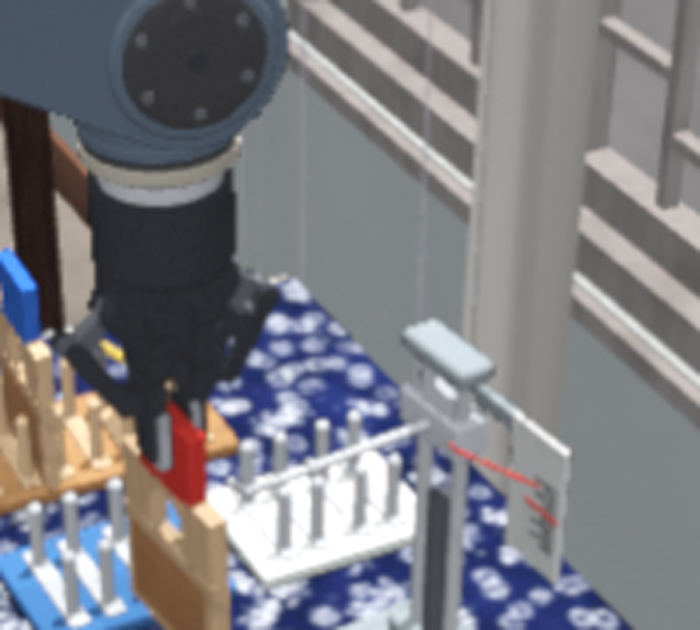

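View pics/t2.png

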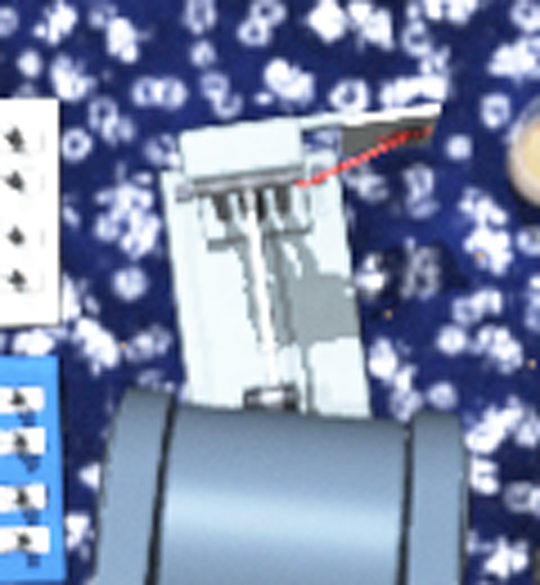

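Run:
```python
from ops import *
S=np.array([.5238,.0102]);yaw=.1136;u=np.array([np.cos(yaw),np.sin(yaw)]); w=float(np.load("w.npy"))
print(move_straight([*S,.2415],v=.08,threshold=4)); print(tp(),fz())
p,d=grab_frame("scene"); crop("s3",p,220,80,420,260,3.5)
save("w3",grab_frame("wrist")[0])
```

```text
False
[0.52346637 0.01019305 0.24147639] -2.0815500291937163
```

View pics/s3.png

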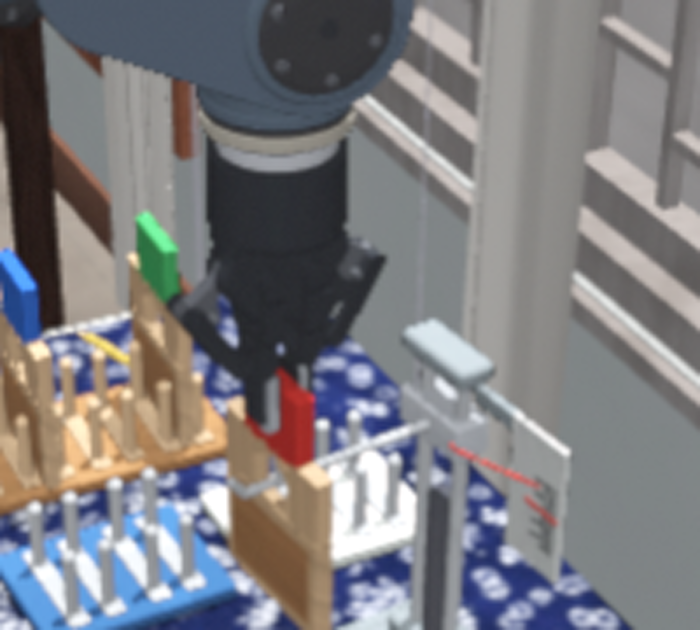

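View pics/w3.png

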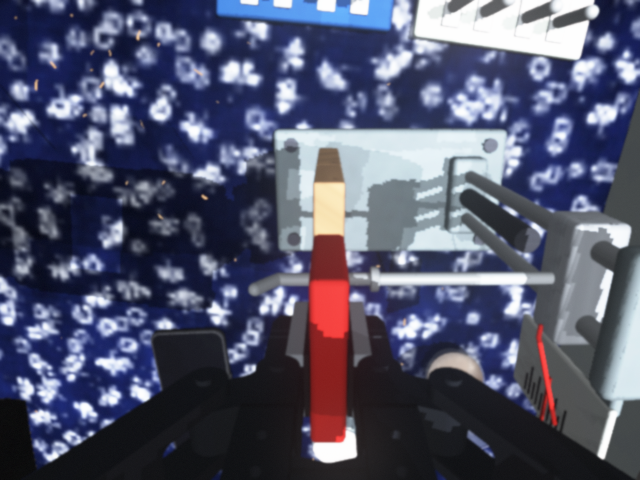

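```bash
cat >> ops.py <<'E'
def dial(tag):
    p,d=grab_frame("scene"); crop(tag,p,330,170,390,250,9); return p,d
def release(S):
    set_gripper(.040); x,y,_=tp()
    move_straight([*S,.30],v=.15)
E
python3 - <<'E'
from ops import *
S=np.array([.5238,.0102]); w=float(np.load("w.npy"))
hang(S,None,w); print(tp(),fz())
release(S); wait(1.2)
p,d=dial("d4"); crop("s4",p,220,80,420,260,3.5)
P=cloud(camera_model("top"),grab_frame("top")[1])
print(observe()["t"]); wait(.5); save("w4",grab_frame("wrist")[0])
E
```

```text
[0.5237924  0.01017455 0.20133758] -0.553601385740448
12.9917
```

View pics/s4.png

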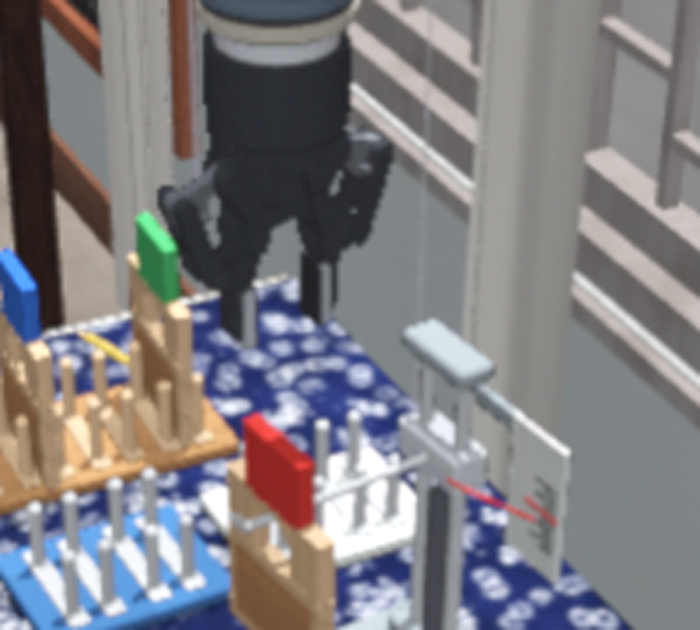

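View pics/d4.png

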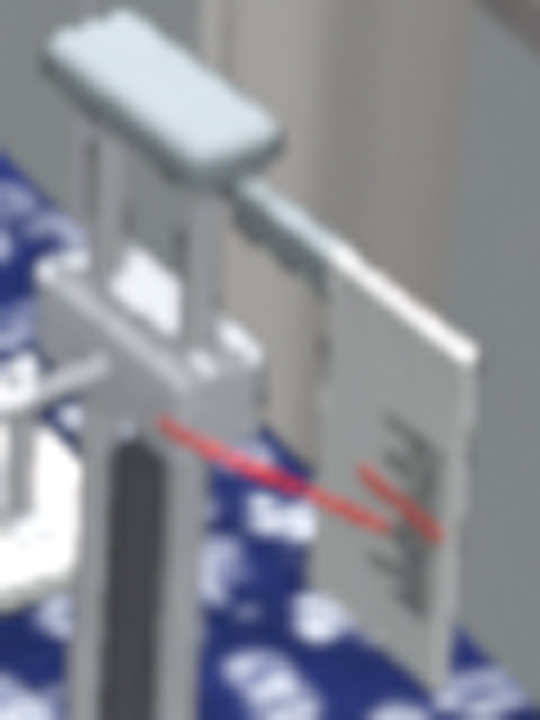

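View pics/w4.png

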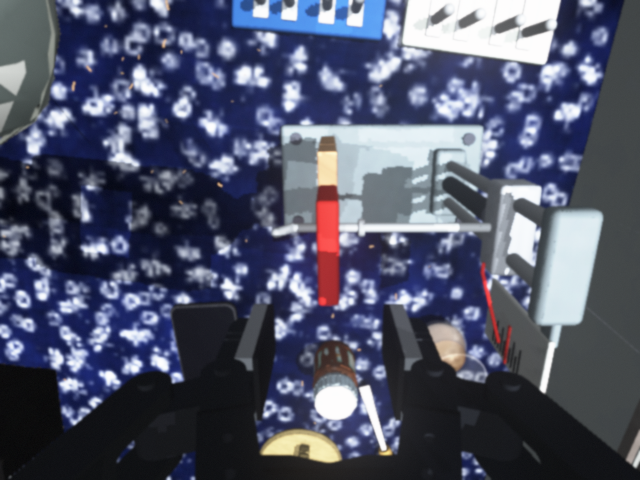

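```bash
cat >> ops.py <<'E'
def readz(S):
    "reading estimate (mm) from height of hanging block's top face, wrist and scene cams"
    for n in ("wrist","scene"):
        m=camera_model(n); p,d=grab_frame(n); P=cloud(m,d)
        hs=cv2.cvtColor(p,cv2.COLOR_RGB2HSV)
        s=(np.hypot(P[...,0]-S[0],P[...,1]-S[1])<.045)&(abs(P[...,0]-S[0])<.014)&(P[...,2]>.2)&(P[...,2]<.26)&(hs[...,1]>120)
        q=P[s]
        if len(q)<10: print(n,"few",len(q)); continue
        zt=np.percentile(q[:,2],98); k=q[q[:,2]>zt-.004] if n=="wrist" else q
        print(n,len(q),"zt",zt.round(4),"med",np.median(k[:,2]).round(4),"reading",((.253-np.median(k[:,2]))*1e3).round(1) if n=="wrist" else ((.253-zt)*1e3).round(1),"c",k.mean(0).round(4))
E
python3 - <<'E'
from ops import *
S=np.array([.5238,.0102]); readz(S)
f=np.load("scene.npz"); m=camera_model("scene")
p,d=grab_frame("scene"); np.savez("scene_red.npz",p=p,d=d)
# pointer track: pointer on z: compare red pixels between empty and now
for nm,q,dd in (("empty",f["p"],f["d"]),("now",p,d)):
    a=q.astype(int); s=(a[...,0]>150)&(a[...,1]<110)&(a[...,2]<110); s[:,:340]=0;s[:170]=0;s[250:]=0;s[:,400:]=0
    v,u=np.nonzero(s); P=cloud(m,dd)
    print(nm,[(int(x),int(y),P[y,x].round(3).tolist()) for x,y in sorted(zip(u,v))])
E
```

```text
wrist 2480 zt 0.2289 med 0.2276 reading 25.4 c [0.5233 0.0122 0.2275]
scene 306 zt 0.2318 med 0.2201 reading 21.2 c [0.5208 0.004  0.2189]
empty [(349, 207, [0.631, -0.005, 0.202]), (349, 208, [0.629, -0.008, 0.201]), (350, 208, [0.632, -0.007, 0.2]), (351, 209, [0.632, -0.011, 0.2]), (352, 209, [0.633, -0.015, 0.202]), (353, 210, [0.632, -0.019, 0.202]), (354, 210, [0.635, -0.018, 0.201]), (355, 210, [0.645, -0.006, 0.19]), (359, 212, [0.639, -0.032, 0.204]), (360, 213, [0.642, -0.031, 0.199]), (361, 213, [0.643, -0.034, 0.201]), (364, 215, [0.646, -0.042, 0.2]), (365, 215, [0.648, -0.042, 0.2]), (366, 215, [0.646, -0.048, 0.204]), (367, 216, [0.649, -0.048, 0.2]), (368, 216, [0.649, -0.052, 0.203]), (369, 217, [0.65, -0.054, 0.202]), (370, 217, [0.65, -0.057, 0.203]), (370, 222, [0.66, -0.044, 0.179]), (371, 223, [0.658, -0.052, 0.182]), (372, 218, [0.653, -0.06, 0.202]), (372, 224, [0.658, -0.055, 0.182])]
now [(348, 217, [0.634, 0.001, 0.171]), (349, 218, [0.634, -0.002, 0.17]), (350, 218, [0.629, -0.014, 0.18]), (358, 222, [0.767, 0.169, 0.003]), (359, 222, [0.64, -0.033, 0.178]), (359, 223, [0.769, 0.166, 0.001]), (360, 222, [0.64, -0.037, 0.181]), (360, 223, [0.77, 0.163, 0.003]), (361, 223, [0.644, -0.035, 0.175]), (362, 223, [0.644, -0.039, 0.179]), (362, 224, [0.77, 0.155, 0.005]), (363, 224, [0.776, 0.158, 0.001]), (367, 226, [0.658, -0.037, 0.165]), (368, 226, [0.652, -0.05, 0.176]), (369, 227, [0.66, -0.042, 0.164]), (370, 227, [0.652, -0.058, 0.178]), (371, 223, [0.658, -0.051, 0.182]), (372, 224, [0.662, -0.049, 0.176]), (372, 228, [0.66, -0.054, 0.17]), (373, 225, [0.66, -0.056, 0.179]), (374, 225, [0.66, -0.06, 0.182]), (378, 229, [0.662, -0.072, 0.179])]
```

```bash
cat >> ops.py <<'E'
SL={"b+":(.5172,.2000,.025),"b-":(.4572,.1985,.025),"w+":(.6772,.1996,0.),"w-":(.6172,.1996,0.)}
def unhang(S,u,w):
    zeq=.2223-w/80
    move_straight([*S,zeq],v=.12)
    set_gripper(0,40); print("gap",observe()["finger_gap"])
    move_straight([*S,.2415],v=.06)
    move_straight([*(S-u*.07),.2415],v=.12)
    move_straight([*(S-u*.07),UP],v=.25)
def to_rack(k):
    x,y,a=SL[k]
    move_straight([x,y,UP],ori(a),v=.3)
    move_straight([x,y,.215],v=.25)
def insert(k):
    x,y,a=SL[k]; wait(.15); print("above",tp().round(4)); f=fz(3)
    hit=move_straight([x,y,.137],v=.06,threshold=6); print("hit",hit,tp().round(4),"df",fz(2)-f)
def let(k):
    x,y,a=SL[k]; set_gripper(.040); move_straight([*tp()[:2],.30],v=.25)
E
python3 - <<'E'
from ops import *
S=np.array([.5238,.0102]);yaw=.1136;u=np.array([np.cos(yaw),np.sin(yaw)]); w=float(np.load("w.npy"))
unhang(S,u,w); 
hook()
to_rack("b+"); wait(.15); print(tp(),observe()["t"])
p=grab_frame("scene")[0]; crop("s5",p,180,80,380,260,3.5); save("w5",grab_frame("wrist")[0])
E
```

```text
gap 0.011399991703339555
hook n 82 / 82 tip [0.5346 0.0112] saddle [0.5683 0.0153] yaw 0.1207 zmed 0.2024
[0.51802919 0.19998323 0.21687954] 18.9083
```

View pics/s5.png

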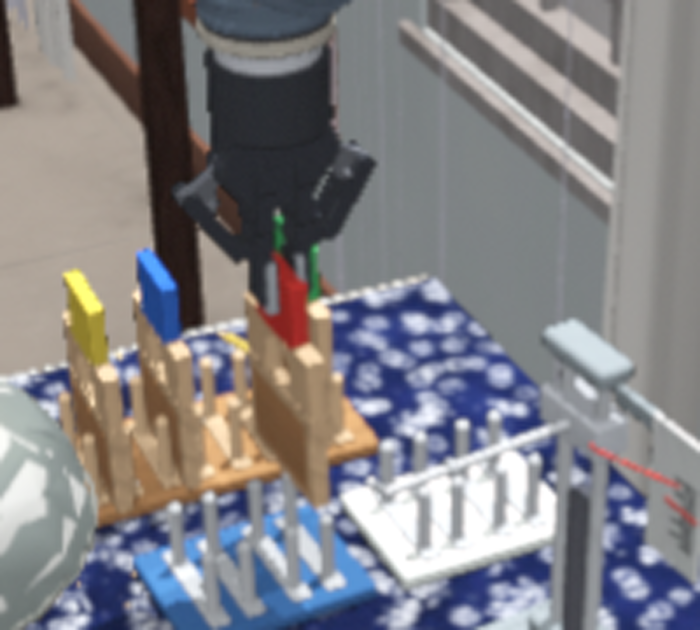

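View pics/w5.png

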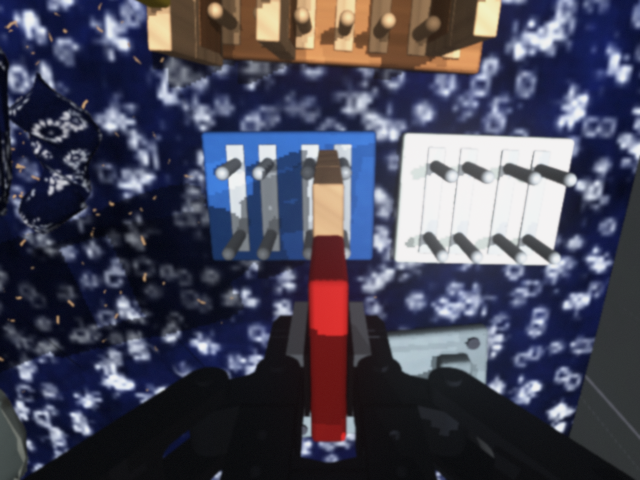

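Run:
```python
from ops import *
insert("b+"); p=grab_frame("scene")[0]; crop("s6",p,180,80,380,260,3.5); print(observe()["t"],observe()["ft_force"])
```

```text
above [0.5174 0.2001 0.2155]
hit True [0.5173 0.1997 0.1413] df 7.788400702054862
20.5833 [ 0.45315215 -1.72975751  4.77064844]
```

View pics/s6.png

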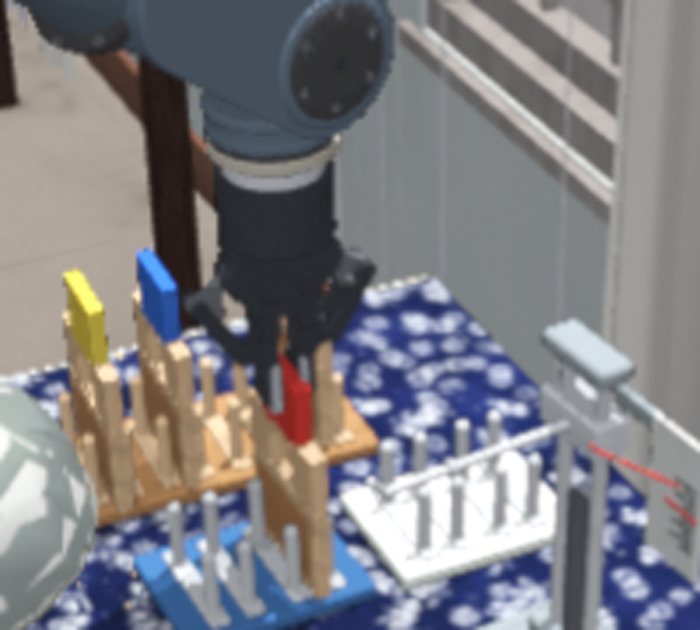

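```bash
cat >> ops.py <<'E'
def fetch(x,y,a):
    move_straight([x,y,.30],ori(a),v=.35); f0=fz(3)
    move_straight([x,y,.1395],v=.15)
    return lift_to_pre(f0)
E
python3 - <<'E'
from ops import *
let("b+")
# clear of others then pick yellow
w=fetch(.4322,.352,-.01); np.save("w.npy",w)
S,u,yaw,p=hook(); np.save("S.npy",[*S,yaw]); print(observe()["t"])
btop(.517,.2,.17)
crop("t7",p,125,165,365,315,3.3)
E
```

```text
gap 0.011301194277875641
weight est N 1.4992092126002166 -> reading mm 18.740115157502707
hook n 128 / 128 tip [0.4901 0.0063] saddle [0.5239 0.0102] yaw 0.1143 zmed 0.2025
25.4083
btop n 103 c [0.5175 0.1993 0.1705] ymid 0.1984 yaw 0.0352 ztop 0.1703 yspan 0.058
```

View pics/t7.png

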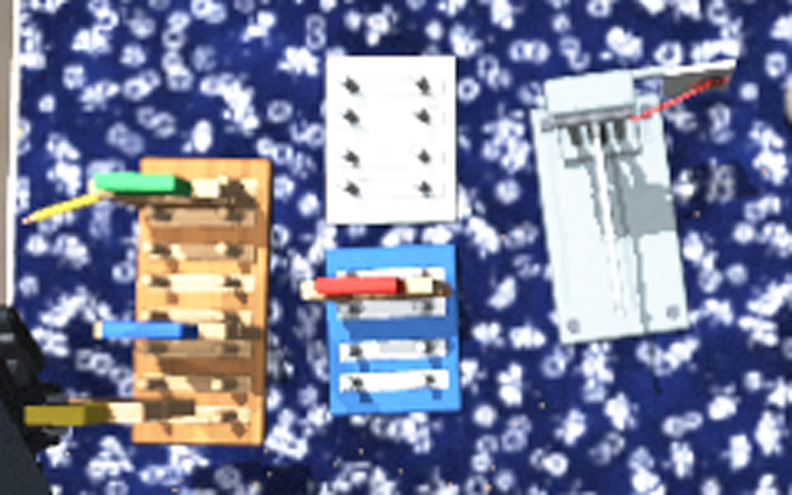

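```bash
cat > weigh.py <<'E'
from ops import *
import sys
tag=sys.argv[1]
w=float(np.load("w.npy")); S,u,yaw,p=hook()
to_pre(S,u,yaw); wait(.1); print("pre",tp().round(4))
print("hit",move_straight([*S,.2415],v=.1,threshold=5)); 
hang(S,u,w); print("down",tp().round(4)); release(S); wait(1.5)
p,d=dial("d"+tag); crop("s"+tag,p,220,80,420,260,3.5); readz(S)
np.savez("scene_%s.npz"%tag,p=p,d=d)
np.save("S.npy",[*S,yaw])
E
cat >> ops.py <<'E'
def pointer(tag):
    m=camera_model("scene"); out={}
    k=lambda n:np.load(n)["p"].astype(int)
    def line(a):
        s=(a[...,0]-np.maximum(a[...,1],a[...,2])>60); s[:,:344]=0;s[:200]=0;s[245:]=0;s[:,369:]=0
        v,u=np.nonzero(s); wt=(a[...,0]-a[...,1])[s]; c=np.polyfit(u,v,1,w=wt); return np.polyval(c,362.)
    a=line(k("scene.npz")); b=line(k("scene_%s.npz"%tag))
    X=np.array([.642,-.035,.2]); p0=proj(m,[X])[0];p1=proj(m,[X-[0,0,.02]])[0]
    print("pointer drop px",b-a,"reading mm",(b-a)/((p1-p0)[1])*20)
E
python3 weigh.py yel; python3 -c "
from ops import *
pointer('red');pointer('yel');print(observe()['t'])"
```

```text
hook n 130 / 130 tip [0.4902 0.0064] saddle [0.524  0.0102] yaw 0.1135 zmed 0.2023
pre [0.4552 0.0024 0.2429]
hit False
down [0.5239 0.0102 0.2057]
wrist 496 zt 0.2442 med 0.2421 reading 10.9 c [ 0.5113 -0.0064  0.2421]
scene 14 zt 0.2434 med 0.2366 reading 9.6 c [0.5122 0.0161 0.237 ]
pointer drop px 10.002110179231266 reading mm 25.47722567024596
pointer drop px 17.91886731618419 reading mm 45.642671215276124
32.375
```

View pics/syel.png

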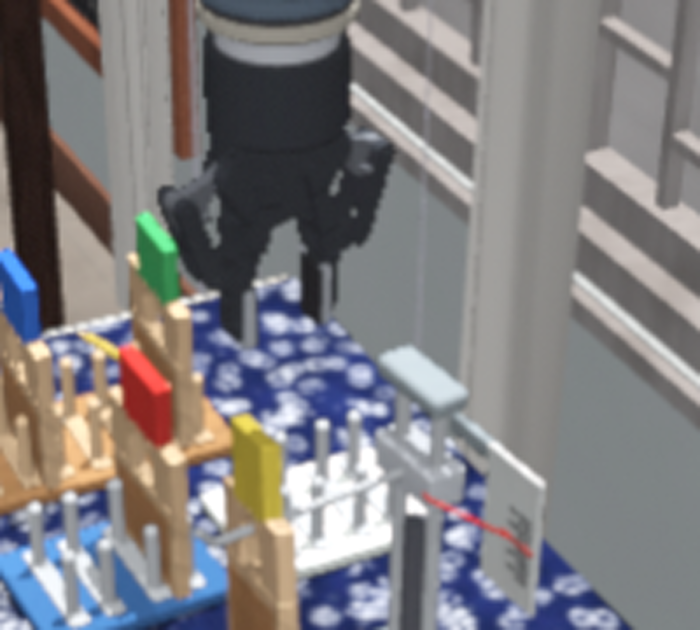

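View pics/dyel.png

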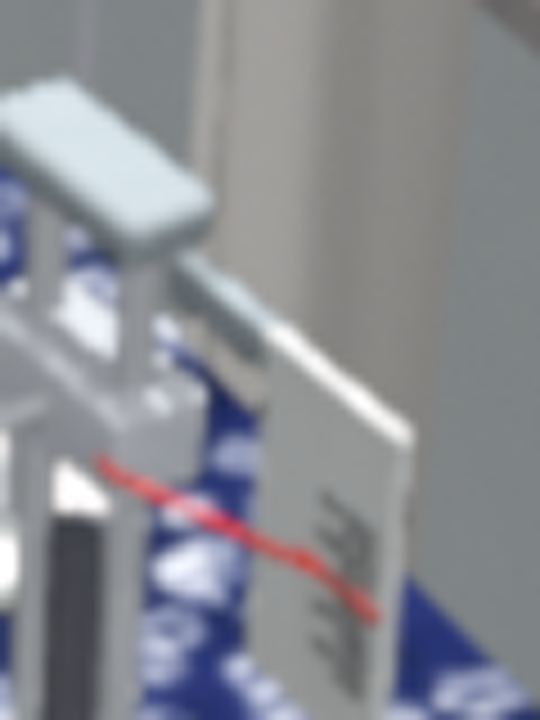

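Run:
```python
from ops import *
p,d=grab_frame("top"); P=cloud(camera_model("top"),d); np.savez("top8.npz",p=p,d=d)
crop("t8",p,250,165,370,285,5)
m=camera_model("wrist"); pw,dw=grab_frame("wrist"); save("w8",pw); Pw=cloud(m,dw)
np.savez("w8.npz",p=pw,d=dw,P=Pw)
hs=cv2.cvtColor(pw,cv2.COLOR_RGB2HSV)
s=(hs[...,0]>20)&(hs[...,0]<35)&(hs[...,1]>150)&(Pw[...,2]>.2)&(Pw[...,2]<.27)
q=Pw[s]; zt=np.percentile(q[:,2],95); t=q[q[:,2]>zt-.004]; c=t.mean(0); a=np.polyfit(t[:,1]-c[1],t[:,0],1)
print(len(t),c,-a[0],t.min(0),t.max(0))
s=(P[...,0]>.4)&(P[...,0]<.7)&(abs(P[...,1])<.12)&(P[...,2]<.03)&(P[...,2]>.006)&(cv2.cvtColor(p,cv2.COLOR_RGB2HSV)[...,1]<60)
print(fitrect(s,camera_model("top"),.014))
```

```text
960 [ 0.50775519 -0.00766599  0.24178657] -0.07683386036874172 [ 0.50143905 -0.02133286  0.23960176] [0.51465968 0.01089411 0.24538757]
((469.6628723144531, -23.12404441833496), (41.18864440917969, 38.45149612426758), 88.86949920654297)
```

View pics/t8.png

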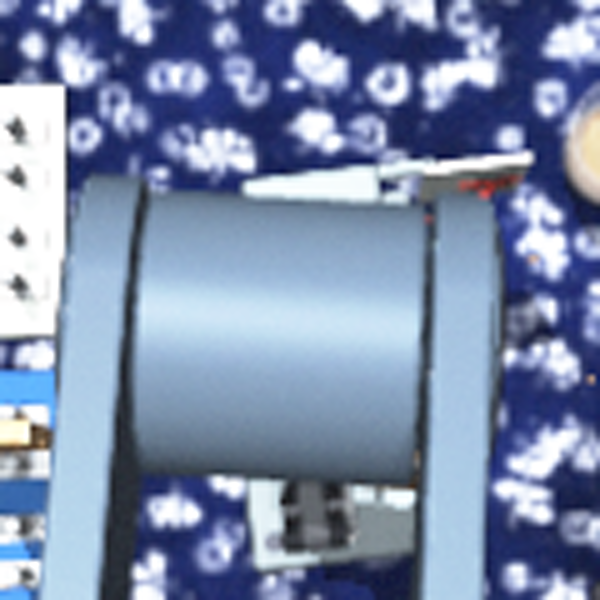

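View pics/w8.png

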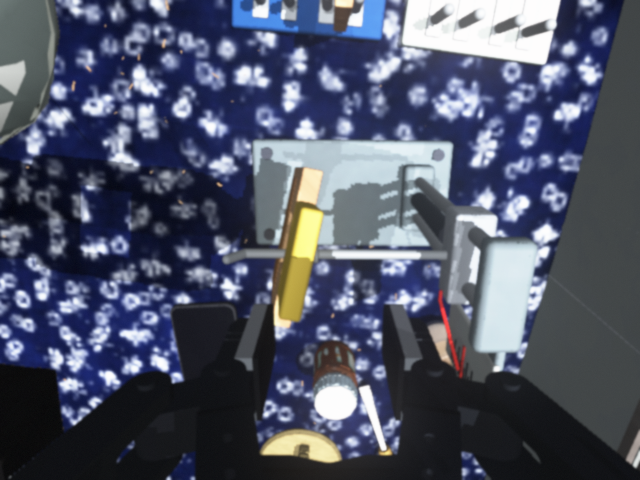

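Run:
```python
from ops import *
wait(1.0)
p,d=dial("d9"); np.savez("scene_yel2.npz",p=p,d=d)
pw,dw=grab_frame("wrist"); save("w9",pw); Pw=cloud(camera_model("wrist"),dw)
o=np.load("w8.npz")
print("diff",np.abs(o["p"].astype(int)-pw).mean(), observe()["t"])
hs=cv2.cvtColor(pw,cv2.COLOR_RGB2HSV)
s=(hs[...,0]>20)&(hs[...,0]<35)&(hs[...,1]>150)&(Pw[...,2]>.2)&(Pw[...,2]<.27)
q=Pw[s]; print(len(q)); 
for z in (.20,.21,.22,.23,.24): 
    t=q[(q[:,2]>z)&(q[:,2]<z+.01)]; print(z,len(t),t.mean(0).round(4),t.min(0).round(3),t.max(0).round(3))
# rod points
Z=Pw[...,2]; k=(Z>.16)&(Z<.205)&(hs[...,1]<60)&(Pw[...,0]<.60)&(Pw[...,0]>.42)&(abs(Pw[...,1])<.06)
t=Pw[k]; print("rod",len(t))
for x in np.arange(.44,.60,.01):
    v=t[(t[:,0]>x)&(t[:,0]<x+.01)]
    if len(v): print(x.round(2),len(v),np.median(v,0).round(4))
```

```text
diff 0.9526529947916667 33.575
1581
0.2 7 [ 0.4986 -0.0147  0.2078] [ 0.498 -0.02   0.207] [ 0.5   -0.006  0.21 ]
0.21 40 [ 0.5    -0.0078  0.215 ] [ 0.498 -0.019  0.21 ] [0.502 0.009 0.22 ]
0.22 94 [0.5027 0.0072 0.2257] [ 0.499 -0.018  0.22 ] [0.511 0.038 0.23 ]
0.23 623 [0.5079 0.0099 0.2373] [ 0.5   -0.014  0.23 ] [0.515 0.038 0.24 ]
0.24 817 [ 0.5073 -0.0076  0.2422] [ 0.501 -0.019  0.24 ] [0.513 0.009 0.246]
rod 2637
0.46 153 [ 0.4662 -0.0094  0.1951]
0.47 155 [ 0.4746 -0.0086  0.1872]
0.48 141 [ 0.4849 -0.0073  0.1866]
0.49 160 [ 0.4952 -0.0076  0.1871]
0.5 135 [0.5071 0.0358 0.1876]
0.51 233 [0.5143 0.0409 0.1866]
0.52 143 [ 0.525  -0.0035  0.1868]
0.53 140 [ 0.5349 -0.0025  0.187 ]
0.54 145 [ 0.5449 -0.0012  0.1868]
0.55 142 [ 5.550e-01 -1.000e-04  1.868e-01]
0.56 149 [0.5652 0.001  0.1867]
0.57 156 [0.5751 0.0021 0.1868]
0.58 152 [0.5849 0.0031 0.1868]
0.59 633 [0.5986 0.0199 0.1871]
```

View pics/w9.png

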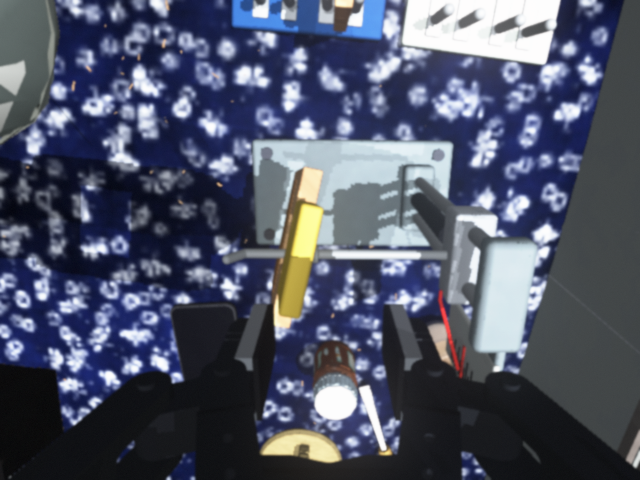

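View pics/d9.png

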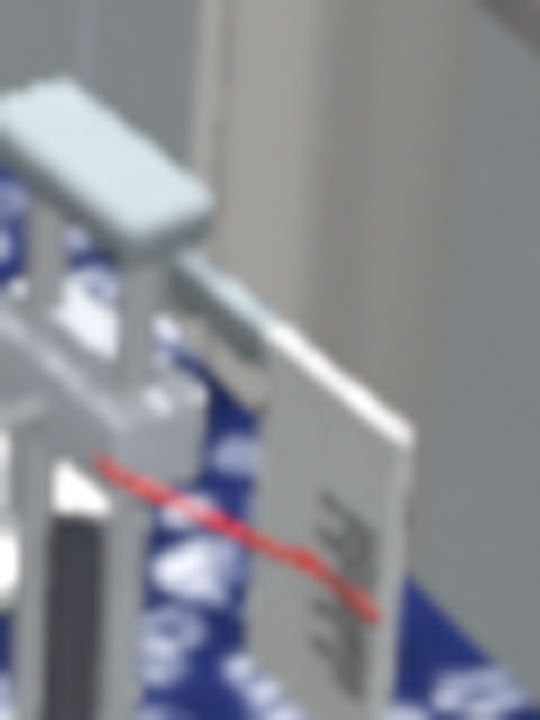

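Run:
```python
from ops import *
wait(.6)
pw,dw=grab_frame("wrist"); m=camera_model("wrist"); P=cloud(m,dw); save("w10",pw)
hs=cv2.cvtColor(pw,cv2.COLOR_RGB2HSV)
s=(hs[...,0]>20)&(hs[...,0]<35)&(hs[...,1]>150)&(P[...,2]>.2)&(P[...,2]<.27)
br=hs[...,2]; t=s&(br>np.percentile(br[s],40))
print(np.percentile(br[s],[5,25,50,75,95]))
crop("w10c",pw,240,180,360,340,4)
gx=np.abs(np.diff(P[...,2],axis=1,prepend=0))+np.abs(np.diff(P[...,2],axis=0,prepend=0))
for lab,sel in (("all",s),("flat",s&(gx<.0025))):
    q=P[sel]; A=np.c_[q[:,:2],np.ones(len(q))]; c=np.linalg.lstsq(A,q[:,2],rcond=None)[0]; print(lab,len(q),c, q.mean(0))
v,u=np.nonzero(s); print("bbox",u.min(),u.max(),v.min(),v.max())
rot=cv2.minAreaRect(np.c_[u,v].astype(np.float32)); print(rot)
for vv in range(200,325,12):
    uu=np.nonzero(s[vv])[0]
    if len(uu): print(vv,uu.min(),uu.max(),[P[vv,x].round(4).tolist() for x in (uu.min()+1,(uu.min()+uu.max())//2,uu.max()-1)])
```

```text
[ 98.   167.   184.   189.   194.85]
all 1584 [ 0.8474648  -0.21956893 -0.1911927 ] [5.07054829e-01 1.48679450e-04 2.38485771e-01]
flat 1095 [-0.05360595 -0.21486286  0.26773864] [ 0.50815452 -0.00183192  0.24089215]
bbox 279 315 203 316
((298.17974853515625, 259.6090393066406), (25.26480484008789, 113.8689193725586), 12.804265022277832)
212 299 300 [[0.5069, 0.0341, 0.2324], [0.5064, 0.0339, 0.2318], [0.5064, 0.0339, 0.2318]]
224 296 298 [[0.506, 0.028, 0.2335], [0.506, 0.028, 0.2335], [0.506, 0.028, 0.2335]]
236 293 295 [[0.5052, 0.0222, 0.2356], [0.5052, 0.0222, 0.2356], [0.5052, 0.0222, 0.2356]]
248 288 293 [[0.5022, 0.0088, 0.2173], [0.5032, 0.0118, 0.2255], [0.5047, 0.0157, 0.2357]]
260 287 311 [[0.503, 0.0071, 0.2313], [0.509, 0.0108, 0.2388], [0.5145, 0.0109, 0.2374]]
272 283 308 [[0.5009, -0.0038, 0.2223], [0.5076, 0.0045, 0.2399], [0.5136, 0.0047, 0.2389]]
284 280 305 [[0.4996, -0.0128, 0.2188], [0.5067, -0.0017, 0.2413], [0.5128, -0.0012, 0.2409]]
296 280 302 [[0.5015, -0.0104, 0.2388], [0.5069, -0.0073, 0.2438], [0.5119, -0.0075, 0.2421]]
308 280 300 [[0.5024, -0.0147, 0.2438], [0.5069, -0.0145, 0.2432], [0.5115, -0.014, 0.2431]]
```

View pics/w10c.png

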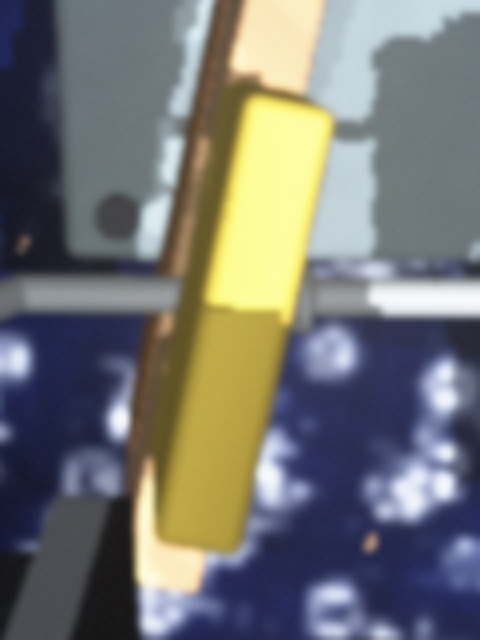

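Run:
```python
from ops import *
zb=np.array([.05,.212,1]); zb/=np.linalg.norm(zb)
xb=np.array([np.cos(.12),-np.sin(.12),0]); xb-=zb*(xb@zb); xb/=np.linalg.norm(xb)
o=R.from_matrix(np.c_[-zb,xb,np.cross(-zb,xb)]).as_rotvec()
G=np.array([.5075,.0085,.2389])-.0307*zb
move_straight(G+zb*.09,o,v=.15)
pw,dw=grab_frame("wrist"); save("w11",pw)
move_straight(G,v=.08)
save("w12",grab_frame("wrist")[0]); print(tp(),G,observe()["t"])
p=grab_frame("scene")[0]; crop("s12",p,220,80,420,260,3.5)
```

```text
[0.50625017 0.00222182 0.20936045] [0.50600017 0.00214071 0.20890334] 36.0917
```

View pics/w12.png

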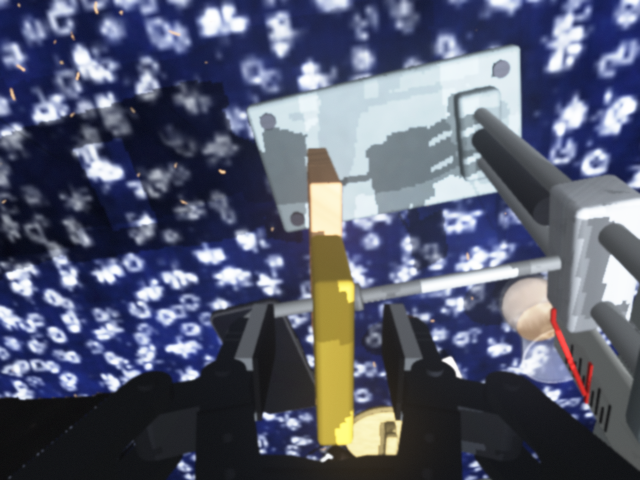

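View pics/s12.png

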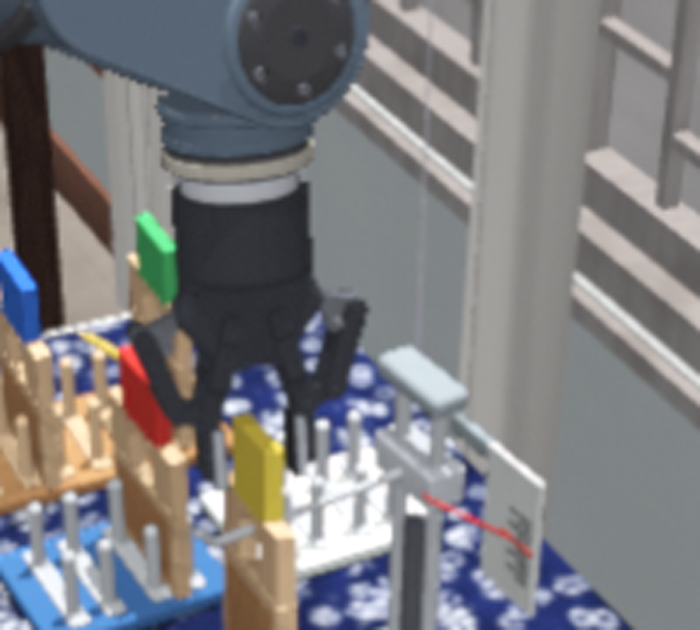

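Run:
```python
from ops import *
set_gripper(0,40); print("gap",observe()["finger_gap"])
u=np.array([np.cos(.11),np.sin(.11)])
def onrod(x): return np.array([x,-.0035+.110*(x-.525)])
g=tp()
# slot now; lift 
move_straight(g+[0,0,.024],v=.05)
A=onrod(.500)
move_straight([*A,.2415],ori(.11),v=.05)
wait(.1); print(tp(),observe()["ft_force"],observe()["t"])
p=grab_frame("scene")[0]; crop("s13",p,220,80,420,260,3.5)
save("w13",grab_frame("wrist")[0])
```

```text
gap 0.010956115019578659
[ 0.49992879 -0.00590175  0.24113139] [-0.00423424  0.51486501 -2.11220504] 37.75
```

View pics/s13.png

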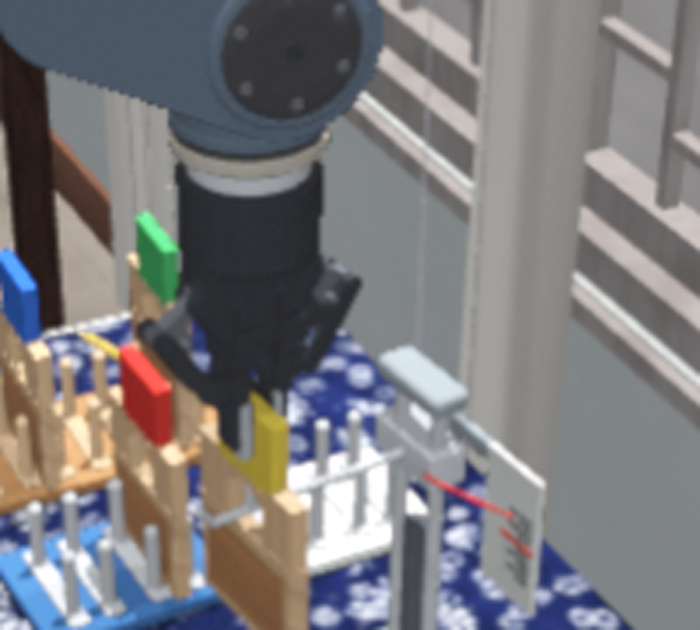

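View pics/w13.png

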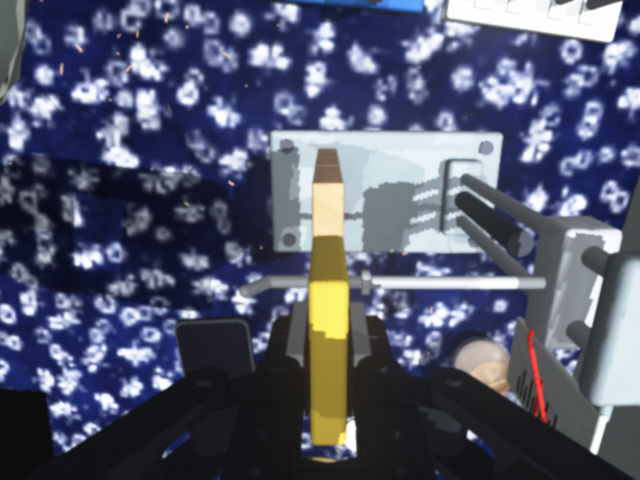

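Run:
```python
from ops import *
p,d=grab_frame("scene"); np.savez("scene_e2.npz",p=p,d=d)
m=camera_model("scene")
def line(n):
    a=np.load(n)["p"].astype(int); s=(a[...,0]-np.maximum(a[...,1],a[...,2])>60); s[:,:340]=0;s[:200]=0;s[245:]=0;s[:,360:]=0
    v,u=np.nonzero(s); wt=(a[...,0]-a[...,1])[s]; c=np.polyfit(u,v,1,w=wt); return np.polyval(c,352.),len(v)
a,b=line("scene_e2.npz"),line("scene_yel2.npz")
X=np.array([.612,-.05,.2]); p0=proj(m,[X])[0];p1=proj(m,[X-[0,0,.02]])[0]
print(a,b,p0,p1,"yellow reading mm",(b[0]-a[0])/(p1-p0)[1]*20)
u=np.array([np.cos(.11),np.sin(.11)]); A=tp()[:2]
move_straight([*(A-u*.075),.2415],v=.12)
move_straight([*(A-u*.075),UP],v=.25)
move_straight([.47,.19,UP],ori(0),v=.3)
S,u,yaw,pp=hook()
to_rack("w+"); insert("w+"); print(observe()["t"])
p=grab_frame("scene")[0]; crop("s14",p,180,80,420,280,3.3)
```

```text
(np.float64(220.82818406590752), 32) (np.float64(226.73079010213883), 25) [351.83505934 221.48509725] [351.35473807 229.4008294 ] yellow reading mm 14.913607305106702
hook n 171 / 225 tip [ 0.462  -0.0109] saddle [ 0.4958 -0.0074] yaw 0.1052 zmed 0.203
above [0.6779 0.1999 0.2175]
hit True [0.6771 0.1994 0.1391] df 6.13413276471606
43.225
```

View pics/s14.png

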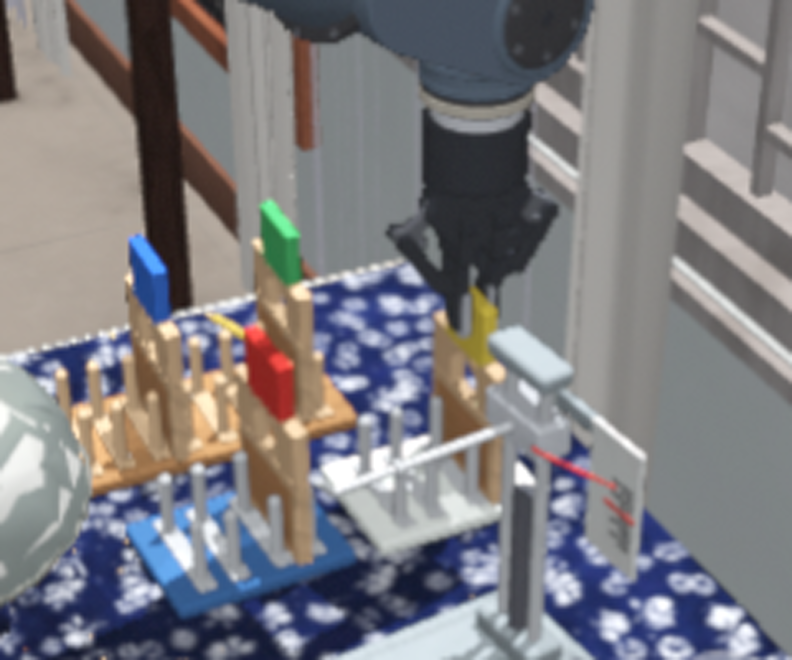

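```bash
sed -i 's/ q=P\[s\]\n    # largest//; s/(Z>.192)&(Z<.22); q=P\[s\]/(Z>.192)\&(Z<.22); q=P[s]; q=q[q[:,0]<np.sort(q[:,0])[2]+.095]/' ops.py; grep -n "095" ops.py
python3 - <<'E'
from ops import *
let("w+")
w=fetch(.5963,.3622,.01); np.save("w.npy",w)
S,u,yaw,p=hook(); print(observe()["t"])
btop(.677,.2,.17)
E
python3 weigh.py grn
```

```text
13:    s=(X>.40)&(X<.605)&(abs(Y)<.12)&(Z>.192)&(Z<.22); q=P[s]; q=q[q[:,0]<np.sort(q[:,0])[2]+.095]
gap 0.01117786503583397
weight est N 1.9689756998421033 -> reading mm 24.61219624802629
hook n 112 / 112 tip [ 0.462 -0.011] saddle [ 0.4958 -0.0074] yaw 0.1081 zmed 0.2028
48.1333
btop n 100 c [0.6761 0.2006 0.1701] ymid 0.1996 yaw 0.0431 ztop 0.1703 yspan 0.059
hook n 112 / 112 tip [ 0.462  -0.0109] saddle [ 0.4958 -0.0073] yaw 0.1079 zmed 0.2023
pre [ 0.427  -0.0148  0.2428]
hit False
down [ 0.4958 -0.0073  0.1999]
wrist 2240 zt 0.23 med 0.2286 reading 24.4 c [ 0.4954 -0.0054  0.2286]
scene 288 zt 0.2329 med 0.2208 reading 20.1 c [ 0.4925 -0.0144  0.2198]
```

View pics/sgrn.png

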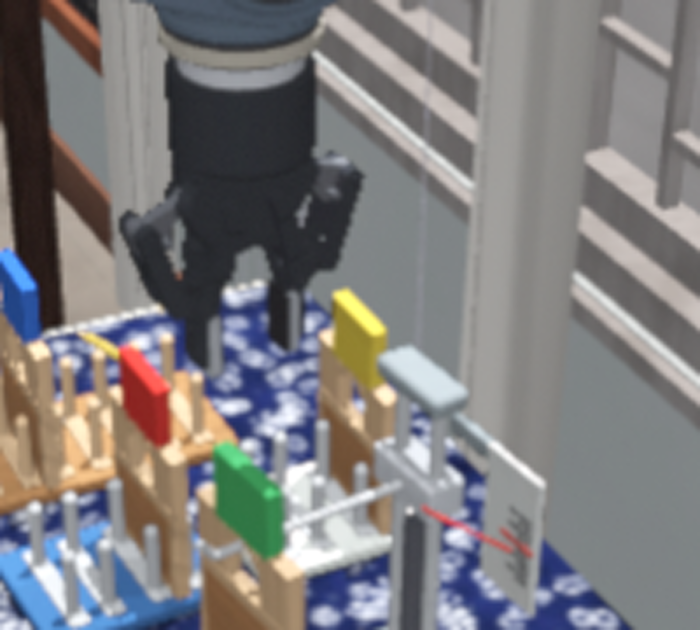

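View pics/dgrn.png

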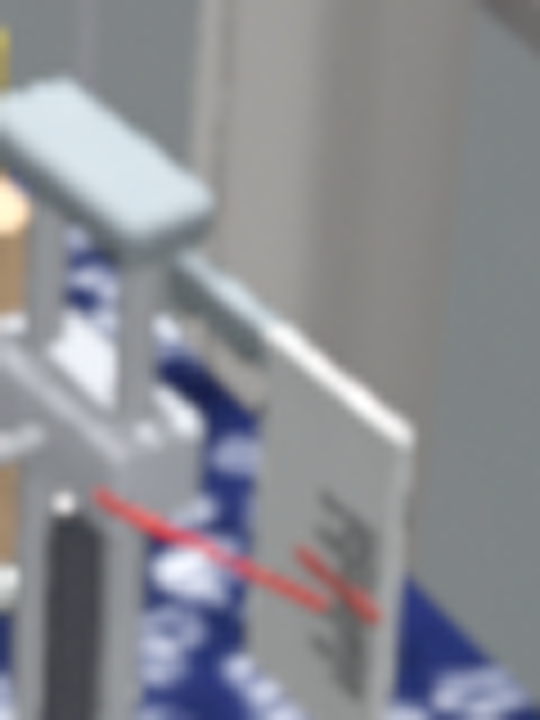

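```bash
cat > store.py <<'E'
from ops import *
import sys
k,tag=sys.argv[1:3]
x,y,yaw=np.load("S.npy"); S=np.array([x,y]); u=np.array([np.cos(yaw),np.sin(yaw)]); w=float(np.load("w.npy"))
w=float(sys.argv[3])*.08 if len(sys.argv)>3 else w
unhang(S,u,w)
move_straight([.45,.17,UP],ori(SL[k][2]),v=.3)
to_rack(k); insert(k); p=grab_frame("scene")[0]; crop("s"+tag,p,180,80,420,280,3.3); print(observe()["t"])
E
python3 - <<'E'
from ops import *
wait(.3); pw,dw=grab_frame("wrist"); save("w15",pw); print(observe()["t"])
E
```

```text
55.8167
```

View pics/w15.png

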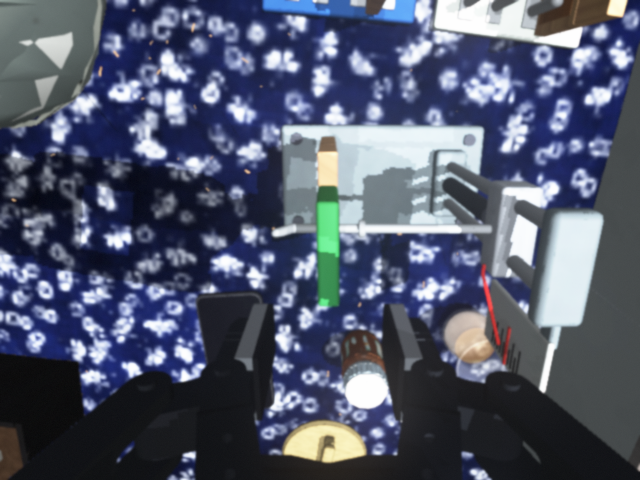

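Green hangs straight at (328, 245), on the rod. Its pointer is past the red line, so it's damp. I'll store it in the blue rack.

```bash
python3 store.py b- 16
```

```text
gap 0.011637915857633999
above [0.458  0.1985 0.2167]
hit True [0.4572 0.1983 0.1388] df 6.573685870092784
62.6917
```

View pics/s16.png

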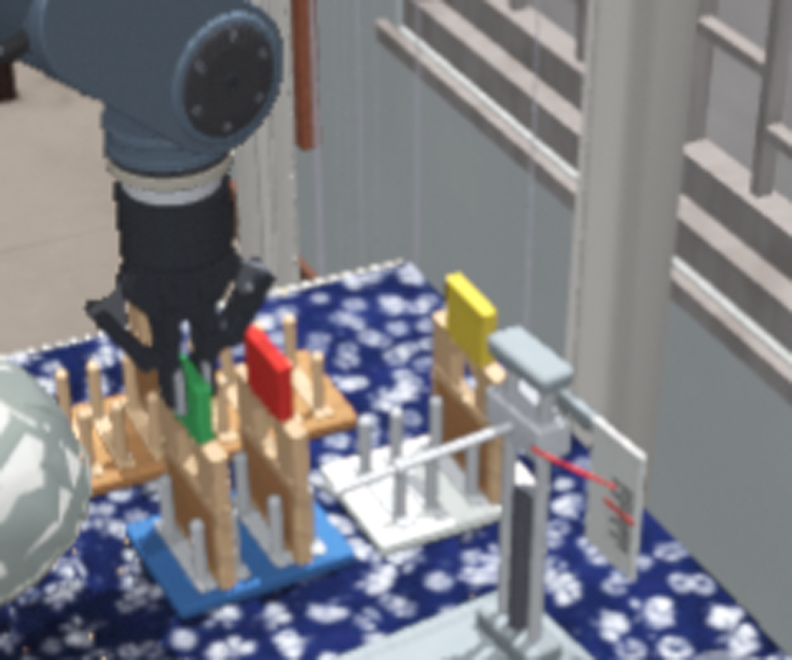

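Green is seated at about (200, 500). I'll release it and fetch blue.

```bash
python3 - <<'E'
from ops import *
let("b-")
w=fetch(.4875,.357,-.016); np.save("w.npy",w)
btop(.457,.2,.17); btop(.517,.2,.17)
S,u,yaw,p=hook()
E
python3 weigh.py blu; python3 -c "
from ops import *
wait(.3);save('w17',grab_frame('wrist')[0]); print(observe()['t'])"
```

```text
gap 0.011339077027893267
weight est N 0.8803149589768411 -> reading mm 11.003936987210514
btop n 112 c [0.4578 0.1987 0.17  ] ymid 0.1987 yaw 0.0369 ztop 0.1701 yspan 0.061
btop n 113 c [0.5175 0.199  0.1699] ymid 0.1985 yaw 0.0373 ztop 0.1697 yspan 0.058
hook n 113 / 113 tip [ 0.462  -0.0108] saddle [ 0.4958 -0.0072] yaw 0.1053 zmed 0.2026
hook n 112 / 112 tip [ 0.462  -0.0108] saddle [ 0.4958 -0.0072] yaw 0.1042 zmed 0.2025
pre [ 0.4269 -0.0144  0.2428]
hit False
down [ 0.4958 -0.0073  0.2133]
wrist 2736 zt 0.2389 med 0.2375 reading 15.5 c [ 0.4954 -0.0056  0.2375]
scene 378 zt 0.2418 med 0.2252 reading 11.2 c [ 0.4929 -0.015   0.2242]
74.7333
```

View pics/sblu.png

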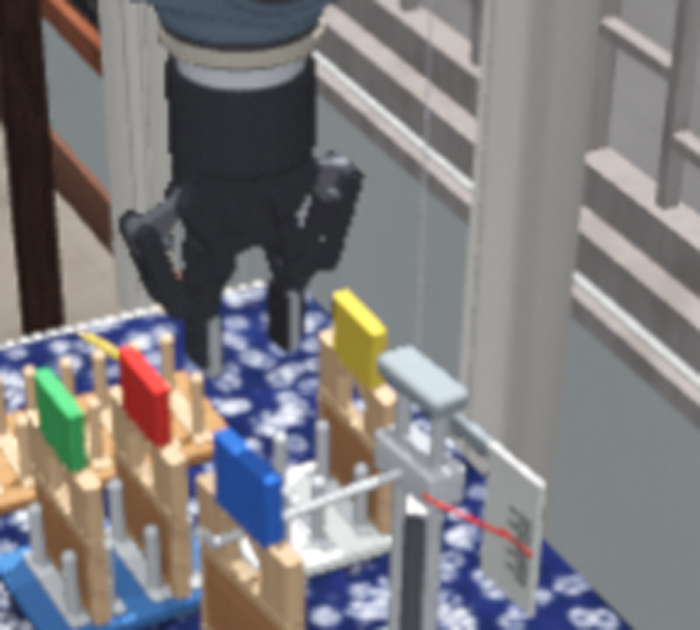

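View pics/dblu.png

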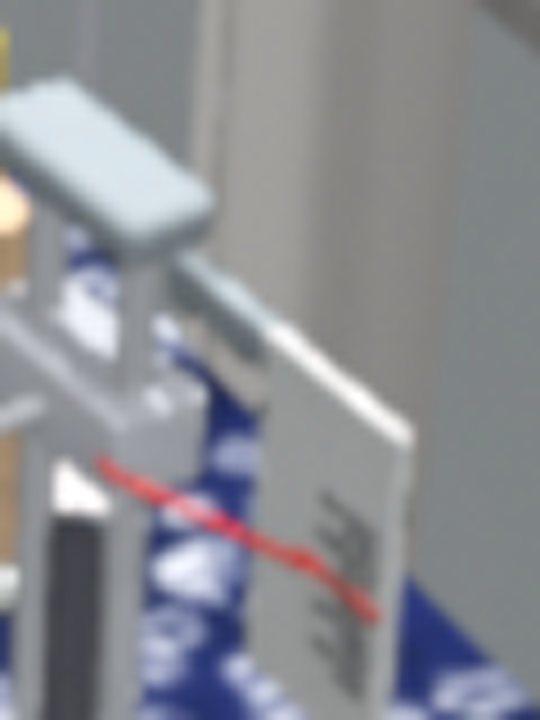

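View pics/w17.png

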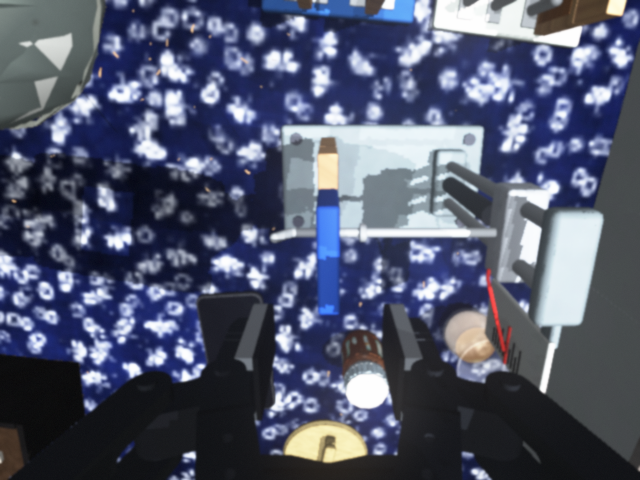

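```bash
python3 -c "
from ops import *
import numpy as np
m=camera_model('scene')
def line(n):
    a=np.load(n)['p'].astype(int); s=(a[...,0]-np.maximum(a[...,1],a[...,2])>60); s[:,:340]=0;s[:200]=0;s[245:]=0;s[:,360:]=0
    v,u=np.nonzero(s); wt=(a[...,0]-a[...,1])[s]; return np.polyval(np.polyfit(u,v,1,w=wt),352.)
e=line('scene_e2.npz')
for t in ('yel2','grn','blu'): print(t,(line('scene_%s.npz'%t)-e)/7.916*20)
"; python3 store.py w- 18 14.8
```

```text
yel2 14.913102668598546
grn 24.36273873149252
blu 14.970995072365765
gap 0.01138731605744417
above [0.6179 0.1998 0.2173]
hit True [0.6172 0.1994 0.1398] df 5.670721146970969
81.7833
```

View pics/s18.png

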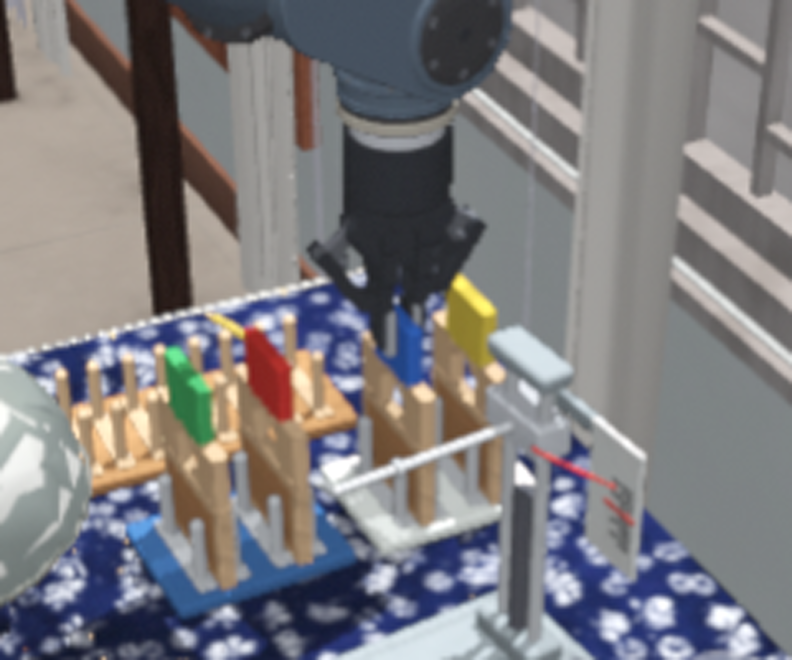

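Run:
```python
from ops import *
let("w-"); move_straight([.45,.33,.38],v=.3); wait(.5)
for x in (.457,.517,.617,.677): p=btop(x,.2,.17)[4]
hook(); crop("t19",p,125,140,475,315,2.2); print(observe()["t"])
```

```text
btop n 113 c [0.4575 0.1975 0.1701] ymid 0.198 yaw 0.0292 ztop 0.1698 yspan 0.061
btop n 119 c [0.5175 0.1984 0.17  ] ymid 0.1985 yaw 0.0395 ztop 0.1699 yspan 0.058
btop n 106 c [0.6177 0.1987 0.1701] ymid 0.198 yaw 0.007 ztop 0.1702 yspan 0.058
btop n 98 c [0.6758 0.2001 0.1704] ymid 0.2002 yaw 0.0473 ztop 0.1702 yspan 0.059
hook n 113 / 113 tip [ 0.462  -0.0108] saddle [ 0.4958 -0.0072] yaw 0.1058 zmed 0.2028
84.6083
```

View pics/t19.png

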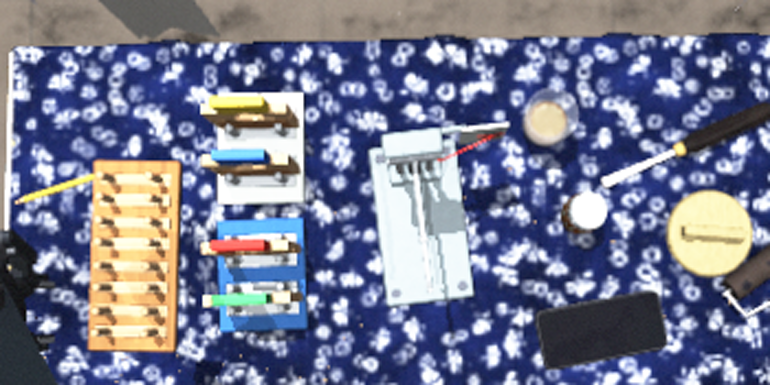

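```bash
python3 -c "
from rig import *
print(finish_job())"
```

```text
the job is handed in; nothing more can be done
None
```

All four blocks were present. I weighed them in the order red, yellow, green, blue, and stored each one by its reading:

| Block | Reading (scale pointer) | Result | Rack |
|---|---|---|---|
| Red | about 25 mm | damp | blue |
| Yellow | about 15 mm | dry | white |
| Green | about 24 mm | damp | blue |
| Blue | about 15 mm | dry | white |

**Final checks:** At about 85 s, all four blocks stood in their slots with their tops at 0.170 m, the hook was empty at its no-load height, and the gripper was clear. In the last overhead picture the glass, phone, bottle and baren stood upright and looked undisturbed; I did not measure their positions.

**Scale knock:** The scale was found about 3 cm out of place around the time yellow was released, most likely the knock you warned of. It left yellow hanging still but twisted, about 0.2 rad off and against the collar. I judged that it met the step: it was still for over 2 s, about 11 mm from the saddle. I then gripped it at that angle, straightened it and found the hook again.

**Disagreements:**
- **Wrist-force estimates:** these were rough, at 23, 19, 25 and 11 mm in the table's order. Yellow's 19 mm fell between the damp and dry limits, so I relied on the scale pointer, backed by the rod's height (16 mm).
- **Scene-camera heights:** block heights from the scene camera read about 4 mm lower than the wrist camera's. I did not use them to decide.

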